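# Change over the cells in the bench charger

### The arm

A 6-joint arm with a two-finger parallel gripper is mounted at the origin on a cart in front of the work surface, level with it; the furniture and walls round the work are solid. World frame = base frame: x ahead of the robot, y to its left, z up, the work surface at z = 0. Lengths are in m, angles in rad, forces in N, time in s.
With the tool pointing down it reaches from about 0.325 to 0.925 m from the base axis. Payload 3.1 kg.
Tool frame: the origin (TCP) lies at the very end of the fingers, on their centre line; the grasp point (between the pads) lies 19 mm behind it; z points along the fingers, y is the direction in which the jaws open and shut (so a half turn about z gives the same grasp; the last joint's range is limited). The gripper opens to 85 mm and grips with 20 to 120 N. Pads are 22 mm wide; open, the fingers measure 114 mm over their backs; the gripper's body (76 mm by 85 mm) begins 54 mm behind the grasp point. The pads swing forward as they close: fully open they stand 13 mm farther back than shut.
Start: joints at [1.186, 0.217, 1.613, -0, 1.311, -0.112], TCP at [0.168, 0.602, 0.231] pointing down, gripper open.
Joint ranges: [-2.75, 2.75], [-0.78, 2.1], [0.31, 2.55], [-1.13, 4.27], [0.13, 2.63], [-2.58, 2.58]. Speed limits (rad/s): [2.79, 2.79, 3.14, 3.14, 3.14, 3.14].

### API

Orientations are given as a unit quaternion [x, y, z, w].
In Python, from plant import bot, optics, order gives the robot as it stands.
- The arm moves only by the tool carry_out, never from a script. Its argument "moves" is a list that holds one entry, the list of rows, each a list of 5 numbers: the closure, from 0 (fully open) to 1 (shut), then the shift along the tool's x, y, z in mm, then the turn about the tool's z in degrees. A call has 1 to 10 rows; each row is the pose to reach, as a shift and turn from the pose commanded when the call began, along the tool's axes at that moment; what a row does not reach only later rows make up. A row lasts 1/12 s, in which the tool goes at most 41.7 mm and 7.16 degrees, less where a joint would pass 70% of its speed; a pose out of reach is approached as far as the arm can. A call with a gripper value outside its range is refused whole. The fingers move at their own pace and stop on an object; "newtons" is the grip in N (left out, the last holds). Time passes only in rows, so rows that repeat a pose let the fingers close. It gives the time, the measured TCP pose, the force and the opening at its end, in the units of the state.
- bot.observe(): the state, without advancing time (a new reading comes with each control period).
- optics.grab_frame(name): name is "side" or "top"; returns the picture (384x512x3 uint8, red, green, blue); there is no depth.
- optics.camera_params(name): a dict with "intrinsics" (3x3 intrinsics, pixels), "distortion" ([k1, k2, p1, p2, k3] as OpenCV has them; the pictures are not rectified), "R" (3x3) and "t" (3): a world point X has camera coordinates R X + t. Camera axes: x right, y down, z forward; pixel columns grow to the right and rows downward; lengths in m; the calibration is good to about 2 mm. A picture is of the moment at which its call begins. camera_params takes no time and is no camera call.
- order.job_done(): hands the job in, once; it reports no verdict.
The state is a dict: "time_s": time; "joint_positions": joint angles; "qvel": joint speeds; "tau": joint torques, N m; "eef_pos": TCP position; "orientation": TCP orientation; "ft_force": force on the tool from outside, world axes, zero at the start; "moment": the same for the moment, N m; "finger_gap": finger opening in m.
Only numpy, scipy, OpenCV 4.12 (cv2) and the standard library are available. Lean on these libraries where they do the work, as an engineer would, in place of code of your own. Each camera call takes 0.05 s, during which the arm holds its last target.

### The job

The charge has finished: switch the charger off, and only then take the charged green cells out of its bays and lay each one level in a pair of notches of the wooden rack. Load every empty orange cell into a bay of its own, flat end against the spring contact and button end pressed down under the orange catch until it is held, and when all cells are changed over switch the charger on again. Leave the other tools and dishes where they are.

Things in the scene. Friction and masses are not known exactly. Their poses are not given: they have to be found in the camera images.
- green1_mid (a point): rechargeable cell lying on its side, dark green sleeve: charged, at the start held in charger bay 1; an eight-sided stick 26 mm across its flats, 66 mm long, 0.09 kg. This point is its centre, on its axis. x axis along the cell: +x to the flat (minus) end, -x to the end with a white band and a raised steel button (plus end; button 9 mm across, 2 mm proud) (may be absent)
- green2_mid (a point): rechargeable cell lying on its side, dark green sleeve: charged, at the start held in charger bay 2; an eight-sided stick 26 mm across its flats, 66 mm long, 0.09 kg. This point is its centre, on its axis. x axis along the cell: +x to the flat (minus) end, -x to the end with a white band and a raised steel button (plus end; button 9 mm across, 2 mm proud) (may be absent)
- green3_mid (a point): rechargeable cell lying on its side, dark green sleeve: charged, at the start held in charger bay 3; an eight-sided stick 26 mm across its flats, 66 mm long, 0.09 kg. This point is its centre, on its axis. x axis along the cell: +x to the flat (minus) end, -x to the end with a white band and a raised steel button (plus end; button 9 mm across, 2 mm proud) (may be absent)
- orange1_mid (a point): rechargeable cell lying on its side, orange sleeve: empty, at the start lying loose on the bench; an eight-sided stick 26 mm across its flats, 66 mm long, 0.09 kg. This point is its centre, on its axis. x axis along the cell: +x to the flat (minus) end, -x to the end with a white band and a raised steel button (plus end; button 9 mm across, 2 mm proud) (may be absent)
- orange2_mid (a point): rechargeable cell lying on its side, orange sleeve: empty, at the start lying loose on the bench; an eight-sided stick 26 mm across its flats, 66 mm long, 0.09 kg. This point is its centre, on its axis. x axis along the cell: +x to the flat (minus) end, -x to the end with a white band and a raised steel button (plus end; button 9 mm across, 2 mm proud) (may be absent)
- orange3_mid (a point): rechargeable cell lying on its side, orange sleeve: empty, at the start lying loose on the bench; an eight-sided stick 26 mm across its flats, 66 mm long, 0.09 kg. This point is its centre, on its axis. x axis along the cell: +x to the flat (minus) end, -x to the end with a white band and a raised steel button (plus end; button 9 mm across, 2 mm proud) (may be absent)
- bay1 (a point): charger bay 1: where the centre of a held cell lies, 40 mm above the bench. x axis along the bay, level, from the fixed (plus) end to the sprung (minus) end; z up. Bays are 54 mm apart along y. A cell rests on two V saddles at x -29 to -18 and +18 to +27 mm, which reach 12 mm to either side and up to 6 mm below the axis
- notch1 (a point): notch pair 1 of the wooden cell rack (76 by 178 mm, does not move): where the centre of a cell resting level lies, 36 mm above the bench, midway between the rails. x axis along a resting cell (either way round), z up. Notch pairs are 54 mm apart along y. The rails stand 18 to 29 mm to either side along x, tops 4 mm below the cell's axis; between them it is open down to the board 24 mm below the axis
- bay2 (a point): charger bay 2: where the centre of a held cell lies, 40 mm above the bench. x axis along the bay, level, from the fixed (plus) end to the sprung (minus) end; z up. Between the saddles and beside a cell each bay is open down to the deck, 24 mm below the axis. To free a held cell, push it 5 to 8 mm to +x against the spring, then lift
- notch2 (a point): notch pair 2 of the wooden cell rack (76 by 178 mm, does not move): where the centre of a cell resting level lies, 36 mm above the bench, midway between the rails. x axis along a resting cell (either way round), z up. Notch pairs are 54 mm apart along y. The rails stand 18 to 29 mm to either side along x, tops 4 mm below the cell's axis; between them it is open down to the board 24 mm below the axis
- bay3 (a point): charger bay 3: where the centre of a held cell lies, 40 mm above the bench. x axis along the bay, level, from the fixed (plus) end to the sprung (minus) end; z up. To load: button end tilted up 20 to 25 deg, push the plate back with the flat end until the button end clears the catch, press it down level, only then let go (earlier, the spring flips the cell up)
- notch3 (a point): notch pair 3 of the wooden cell rack (76 by 178 mm, does not move): where the centre of a cell resting level lies, 36 mm above the bench, midway between the rails. x axis along a resting cell (either way round), z up. Notch pairs are 54 mm apart along y. The rails stand 18 to 29 mm to either side along x, tops 4 mm below the cell's axis; between them it is open down to the board 24 mm below the axis
- contact1: sprung steel contact plate of bay 1 (bays 2 and 3 alike): upright, 15 mm wide, 9 mm above and below the axis. Origin: its front face, 28 mm from the bay centre along +x when free. It slides back up to 14 mm along +x; its spring pushes with 2.5 N when free and 0.2 N more per mm (3.5 N on a held cell). The housing behind it starts at x +46 mm and stands 10 mm above the axis
- catch1: orange catch of bay 1 (bays 2 and 3 alike), 14 mm wide, on a post of the fixed end wall, whose face is at x -33 mm from the bay centre (the button of a held cell touches it). The catch overhangs the bay to x -28.5 mm; underside 14.5 mm above the axis, top 20.5 mm, sloping up to the wall, whose top is at 8 mm beside it. Origin: that of the bay
- charger: three-bay bench charger of grey plastic, 240 mm along y and 120 mm along x, does not move. Origin: centre of its underside; x runs from its back (side of the fixed end wall) to its front (side of the springs, towards the robot); the bays lie at x -12 mm, y -23, +31 and +85 mm, the switch at y -83 mm
- switch (a joint): red toggle switch of the charger, rad: 0 = off (leaning 26 deg to the charger's -x, its back), 0.9 = on (leaning 26 deg to the charger's +x, its front). Stays where it is left; needs about 2 N at its ball
- switch_tip (a point): centre of the red ball, 14 mm across, at the end of the switch lever; the lever is 38 mm long from its pivot (22 mm above the bench, at charger x 0, y -83 mm) to this point and swings in the charger's x-z plane; the deck round it is 16 mm above the bench and free for 55 mm to front and back
- wax_pot: bystander: cream ceramic dish, 55 mm across and 22 mm tall, standing on the low steel plate at the bench's front edge
- file_flat: bystander: flat file with a red handle, 208 mm long, lying at the right of the bench

How it is judged:
On the way, in this order (a step that is already met when the one before it is completed fails the run):
1. the charger is switched off with the charged cells still in their bays (value of joint switch below 0.15 rad and distance between green1_mid and bay1 below 0.005 m and angle between the x axis of green1_mid and the x axis of bay1, either way round below 0.06 rad and x of charger in the frame of green1_mid above 0 m and distance between green2_mid and bay2 below 0.005 m and angle between the x axis of green2_mid and the x axis of bay2, either way round below 0.06 rad and x of charger in the frame of green2_mid above 0 m and distance between green3_mid and bay3 below 0.005 m and angle between the x axis of green3_mid and the x axis of bay3, either way round below 0.06 rad and x of charger in the frame of green3_mid above 0 m), for 0.2 s.
2. with the charger off, every green cell lies level in the rack and every orange cell is held in a bay (value of joint switch below 0.15 rad and ((distance between green1_mid and notch1 below 0.015 m and z of green1_mid in the frame of notch1 between -0.003 and 0.003 m and angle between the x axis of green1_mid and the x axis of notch1, either way round below 0.08 rad) or (distance between green1_mid and notch2 below 0.015 m and z of green1_mid in the frame of notch2 between -0.003 and 0.003 m and angle between the x axis of green1_mid and the x axis of notch2, either way round below 0.08 rad) or (distance between green1_mid and notch3 below 0.015 m and z of green1_mid in the frame of notch3 between -0.003 and 0.003 m and angle between the x axis of green1_mid and the x axis of notch3, either way round below 0.08 rad)) and ((distance between green2_mid and notch1 below 0.015 m and z of green2_mid in the frame of notch1 between -0.003 and 0.003 m and angle between the x axis of green2_mid and the x axis of notch1, either way round below 0.08 rad) or (distance between green2_mid and notch2 below 0.015 m and z of green2_mid in the frame of notch2 between -0.003 and 0.003 m and angle between the x axis of green2_mid and the x axis of notch2, either way round below 0.08 rad) or (distance between green2_mid and notch3 below 0.015 m and z of green2_mid in the frame of notch3 between -0.003 and 0.003 m and angle between the x axis of green2_mid and the x axis of notch3, either way round below 0.08 rad)) and ((distance between green3_mid and notch1 below 0.015 m and z of green3_mid in the frame of notch1 between -0.003 and 0.003 m and angle between the x axis of green3_mid and the x axis of notch1, either way round below 0.08 rad) or (distance between green3_mid and notch2 below 0.015 m and z of green3_mid in the frame of notch2 between -0.003 and 0.003 m and angle between the x axis of green3_mid and the x axis of notch2, either way round below 0.08 rad) or (distance between green3_mid and notch3 below 0.015 m and z of green3_mid in the frame of notch3 between -0.003 and 0.003 m and angle between the x axis of green3_mid and the x axis of notch3, either way round below 0.08 rad)) and ((distance between orange1_mid and bay1 below 0.005 m and angle between the x axis of orange1_mid and the x axis of bay1, either way round below 0.06 rad and x of charger in the frame of orange1_mid above 0 m) or (distance between orange1_mid and bay2 below 0.005 m and angle between the x axis of orange1_mid and the x axis of bay2, either way round below 0.06 rad and x of charger in the frame of orange1_mid above 0 m) or (distance between orange1_mid and bay3 below 0.005 m and angle between the x axis of orange1_mid and the x axis of bay3, either way round below 0.06 rad and x of charger in the frame of orange1_mid above 0 m)) and ((distance between orange2_mid and bay1 below 0.005 m and angle between the x axis of orange2_mid and the x axis of bay1, either way round below 0.06 rad and x of charger in the frame of orange2_mid above 0 m) or (distance between orange2_mid and bay2 below 0.005 m and angle between the x axis of orange2_mid and the x axis of bay2, either way round below 0.06 rad and x of charger in the frame of orange2_mid above 0 m) or (distance between orange2_mid and bay3 below 0.005 m and angle between the x axis of orange2_mid and the x axis of bay3, either way round below 0.06 rad and x of charger in the frame of orange2_mid above 0 m)) and ((distance between orange3_mid and bay1 below 0.005 m and angle between the x axis of orange3_mid and the x axis of bay1, either way round below 0.06 rad and x of charger in the frame of orange3_mid above 0 m) or (distance between orange3_mid and bay2 below 0.005 m and angle between the x axis of orange3_mid and the x axis of bay2, either way round below 0.06 rad and x of charger in the frame of orange3_mid above 0 m) or (distance between orange3_mid and bay3 below 0.005 m and angle between the x axis of orange3_mid and the x axis of bay3, either way round below 0.06 rad and x of charger in the frame of orange3_mid above 0 m))), for 0.3 s.
3. the charger is switched on again (value of joint switch above 0.75 rad), for 0.2 s.
At the end, for the whole second after the job is handed in: green cells lie in notch pairs of the rack (height within 3 mm, parallel within 4.5 deg, centre within 15 mm, either way round); orange cells are held in bays (centre within 5 mm of its place, level and parallel within 3.5 deg, flat end to the spring); the switch is on (over 0.75 rad) (((distance between green1_mid and notch1 below 0.015 m and z of green1_mid in the frame of notch1 between -0.003 and 0.003 m and angle between the x axis of green1_mid and the x axis of notch1, either way round below 0.08 rad) or (distance between green1_mid and notch2 below 0.015 m and z of green1_mid in the frame of notch2 between -0.003 and 0.003 m and angle between the x axis of green1_mid and the x axis of notch2, either way round below 0.08 rad) or (distance between green1_mid and notch3 below 0.015 m and z of green1_mid in the frame of notch3 between -0.003 and 0.003 m and angle between the x axis of green1_mid and the x axis of notch3, either way round below 0.08 rad)) and ((distance between green2_mid and notch1 below 0.015 m and z of green2_mid in the frame of notch1 between -0.003 and 0.003 m and angle between the x axis of green2_mid and the x axis of notch1, either way round below 0.08 rad) or (distance between green2_mid and notch2 below 0.015 m and z of green2_mid in the frame of notch2 between -0.003 and 0.003 m and angle between the x axis of green2_mid and the x axis of notch2, either way round below 0.08 rad) or (distance between green2_mid and notch3 below 0.015 m and z of green2_mid in the frame of notch3 between -0.003 and 0.003 m and angle between the x axis of green2_mid and the x axis of notch3, either way round below 0.08 rad)) and ((distance between green3_mid and notch1 below 0.015 m and z of green3_mid in the frame of notch1 between -0.003 and 0.003 m and angle between the x axis of green3_mid and the x axis of notch1, either way round below 0.08 rad) or (distance between green3_mid and notch2 below 0.015 m and z of green3_mid in the frame of notch2 between -0.003 and 0.003 m and angle between the x axis of green3_mid and the x axis of notch2, either way round below 0.08 rad) or (distance between green3_mid and notch3 below 0.015 m and z of green3_mid in the frame of notch3 between -0.003 and 0.003 m and angle between the x axis of green3_mid and the x axis of notch3, either way round below 0.08 rad)) and ((distance between orange1_mid and bay1 below 0.005 m and angle between the x axis of orange1_mid and the x axis of bay1, either way round below 0.06 rad and x of charger in the frame of orange1_mid above 0 m) or (distance between orange1_mid and bay2 below 0.005 m and angle between the x axis of orange1_mid and the x axis of bay2, either way round below 0.06 rad and x of charger in the frame of orange1_mid above 0 m) or (distance between orange1_mid and bay3 below 0.005 m and angle between the x axis of orange1_mid and the x axis of bay3, either way round below 0.06 rad and x of charger in the frame of orange1_mid above 0 m)) and ((distance between orange2_mid and bay1 below 0.005 m and angle between the x axis of orange2_mid and the x axis of bay1, either way round below 0.06 rad and x of charger in the frame of orange2_mid above 0 m) or (distance between orange2_mid and bay2 below 0.005 m and angle between the x axis of orange2_mid and the x axis of bay2, either way round below 0.06 rad and x of charger in the frame of orange2_mid above 0 m) or (distance between orange2_mid and bay3 below 0.005 m and angle between the x axis of orange2_mid and the x axis of bay3, either way round below 0.06 rad and x of charger in the frame of orange2_mid above 0 m)) and ((distance between orange3_mid and bay1 below 0.005 m and angle between the x axis of orange3_mid and the x axis of bay1, either way round below 0.06 rad and x of charger in the frame of orange3_mid above 0 m) or (distance between orange3_mid and bay2 below 0.005 m and angle between the x axis of orange3_mid and the x axis of bay2, either way round below 0.06 rad and x of charger in the frame of orange3_mid above 0 m) or (distance between orange3_mid and bay3 below 0.005 m and angle between the x axis of orange3_mid and the x axis of bay3, either way round below 0.06 rad and x of charger in the frame of orange3_mid above 0 m)) and value of joint switch above 0.75 rad); the robot touches nothing.
It fails at once if another tool or dish is moved by more than 3 cm (distance of any of wax_pot, file_flat from where it was at the start of the episode above 0.03 m).
Of green1, green2, green3 only 2 to 3 are there at a start; the rules pass over those that are not, and their reading is None.
Of orange1, orange2, orange3 only 2 to 3 are there at a start; the rules pass over those that are not, and their reading is None.
At some moment in a run one of orange1, orange2, orange3 may be knocked a few centimetres aside while the robot is not near it.
It also fails if it takes over 210 s, if anything falls off the work surface, if the arm or the gripper's body presses on something with over 40 N, if the wrist force passes 120 N, or if a joint passes its speed limit or range.

## Working session

There is one attempt and no reset: what is moved stays moved. The work goes in short steps, Python scripts to look and compute and a tool call to move; the robot and the scene stay as the last step left them, time stands still between calls to the robot, and variables do not carry over. Pictures are saved under pics/ and viewed, and the job is handed in when it is done.

Besides the shell and the picture viewer there is one more tool, called after ">>>" as name([rows], argument=value, ...), one row to a line, values as JSON. carry_out: Moves the arm, as the interface text tells. Its arguments: {"type":"object","properties":{"moves":{"type":"array","items":{"type":"array","items":{"type":"array","items":{"type":"number"}}}},"newtons":{"type":"number"}},"required":["moves"]}

```bash
ls; mkdir -p pics; python3 - <<'E'
from plant import bot, optics, order
import cv2, numpy as np
s=bot.observe()
for k,v in s.items(): print(k,np.round(v,4))
for n in("side","top"):
    im=optics.grab_frame(n); cv2.imwrite(f"pics/{n}0.png",im[:,:,::-1])
    p=optics.camera_params(n)
    print(n,{k:np.round(v,4).tolist() for k,v in p.items()})
E
```

```text
pics
time_s 0.0
joint_positions [ 1.1858  0.2178  1.6149 -0.      1.3113 -0.1122]
qvel [-0.0001 -0.0026  0.0027  0.0003  0.0024  0.0003]
tau [ 5.00000e-04 -3.96841e+01 -3.03854e+01  0.00000e+00  9.60000e-03
 -0.00000e+00]
eef_pos [0.1681 0.6011 0.23  ]
orientation [ 1.360e-01  9.907e-01 -1.200e-03 -3.000e-04]
ft_force [-0.4081 -0.05    0.2596]
moment [ 0.0276  0.0412 -0.0369]
finger_gap 0.0853
side {'intrinsics': [[469.3556, 0.0, 250.9527], [0.0, 469.3556, 181.8525], [0.0, 0.0, 1.0]], 'distortion': [-0.1775, 0.0, 0.0, 0.0, 0.0], 'R': [[0.1366, -0.9904, -0.0215], [-0.5029, -0.0506, -0.8629], [0.8535, 0.1286, -0.505]], 't': [-0.0938, 0.2801, 0.9514]}
top {'intrinsics': [[356.4549, 0.0, 257.9048], [0.0, 356.4549, 189.3541], [0.0, 0.0, 1.0]], 'distortion': [0.0241, 0.0, 0.0, 0.0, 0.0], 'R': [[0.002, -1.0, -0.0039], [-0.9915, -0.0015, -0.1298], [0.1298, 0.0042, -0.9915]], 't': [-0.027, 0.4447, 1.0146]}
```

View pics/top0.png

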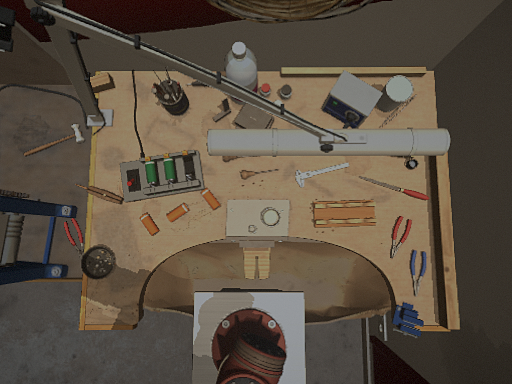

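View pics/side0.png

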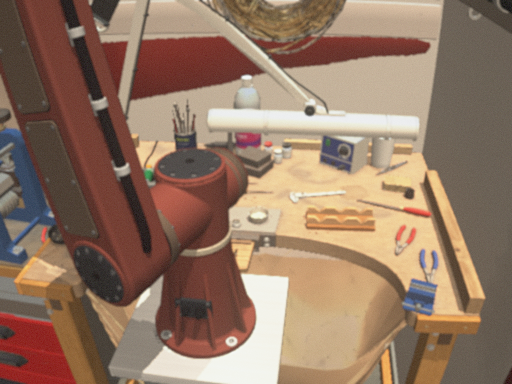

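```bash
cat > h.py <<'E'
import numpy as np, cv2
from plant import bot, optics, order
def P(n):
    p=optics.camera_params(n); return [np.array(p[k],float) for k in("intrinsics","distortion","R","t")]
def ray(n,uv):
    K,D,R,t=P(n); q=cv2.undistortPoints(np.array(uv,float).reshape(-1,1,2),K,D).reshape(-1,2)
    d=np.c_[q,np.ones(len(q))]@R; return -R.T@t,d
def onz(n,uv,z):
    c,d=ray(n,uv); return c+d*((z-c[2])/d[:,2])[:,None]
def proj(n,X):
    K,D,R,t=P(n); r,_=cv2.Rodrigues(R); return cv2.projectPoints(np.array(X,float).reshape(-1,1,3),r,t,K,D)[0].reshape(-1,2)
def tri(a,b):
    c1,d1=ray("top",[a]);c2,d2=ray("side",[b]);A=np.stack([d1[0],-d2[0]],1)
    s=np.linalg.lstsq(A,c2-c1,rcond=None)[0];p,q=c1+s[0]*d1[0],c2+s[1]*d2[0];return (p+q)/2,np.linalg.norm(p-q)
def crop(im,name,x0,y0,x1,y1,f):
    c=im[y0:y1,x0:x1,::-1]; cv2.imwrite("pics/"+name,cv2.resize(c,None,fx=f,fy=f,interpolation=cv2.INTER_CUBIC))
def yaw():
    x,y,z,w=bot.observe()["orientation"]; return np.arctan2(2*(x*y+z*w),1-2*(y*y+z*z))  # world angle of tool x
E
python3 - <<'E'
from h import *
im=optics.grab_frame("top")
crop(im,"c1.png",80,140,240,250,5)
crop(im,"c2.png",220,120,460,270,3)
print(tri((210,142),(209,123)),tri((448,141),(418,126)), yaw())
E
```

```text
(array([0.54141933, 0.09429036, 0.19700764]), np.float64(0.0030692977621545017)) (array([ 0.53877322, -0.4847037 ,  0.21557166]), np.float64(0.0037669684440570657)) 2.868770187947495
```

View pics/c1.png

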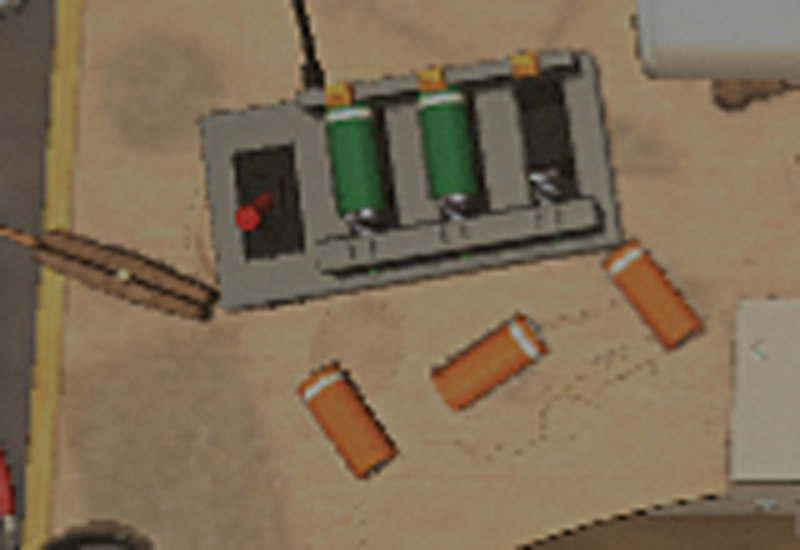

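View pics/c2.png

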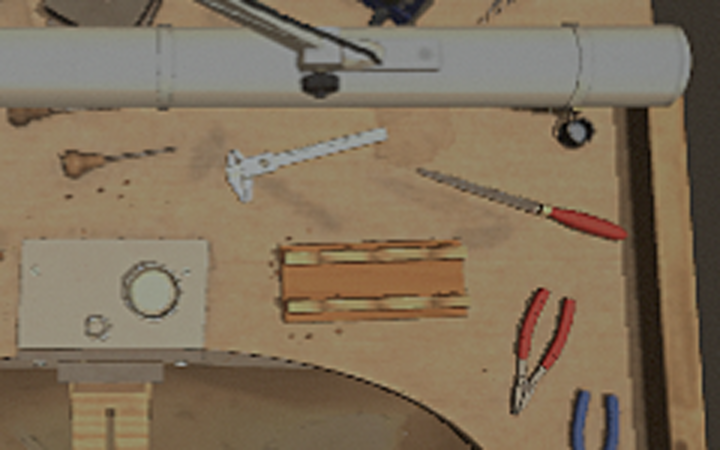

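```bash
python3 - <<'E'
from h import *
f=lambda a,x0,y0,s:(np.array(a,float)+.5)/s-.5+[x0,y0]
c=onz("top",f([(203,117),(596,51),(622,240),(225,310)],80,140,5),.016)[:,:2]
print("corners",c.round(4),[np.linalg.norm(c[i]-c[(i+1)%4]).round(4) for i in range(4)],c.mean(0).round(4))
ex=(c[3]+c[2]-c[0]-c[1]);ey=(c[1]+c[2]-c[0]-c[3]);print("ang x",np.degrees(np.arctan2(ex[1],ex[0])),"y",np.degrees(np.arctan2(ey[1],ey[0])))
im=optics.grab_frame("top");hsv=cv2.cvtColor(im,cv2.COLOR_RGB2HSV)
def blobs(m,z,amin):
    cs,_=cv2.findContours(m.astype(np.uint8),cv2.RETR_EXTERNAL,cv2.CHAIN_APPROX_NONE)
    for k in cs:
        if cv2.contourArea(k)<amin: continue
        m_=cv2.moments(k);g=(m_["m10"]/m_["m00"],m_["m01"]/m_["m00"]);r=cv2.minAreaRect(k)
        b=onz("top",cv2.boxPoints(r),z)[:,:2]
        e=[b[1]-b[0],b[2]-b[1]];e=max(e,key=np.linalg.norm)
        print(np.round(g,1),"w",onz("top",[g],z)[0].round(4),"ang",np.degrees(np.arctan2(e[1],e[0])).round(1),"len",np.linalg.norm(e).round(4),cv2.contourArea(k))
H,S,V=[hsv[...,i].astype(int) for i in range(3)]
roi=np.zeros(H.shape,bool);roi[145:245,85:235]=1
print("green");blobs(roi&(H>55)&(H<85)&(S>100),.053,50)
print("orange");blobs(roi&(H>5)&(H<17)&(S>150)&(V>90),.026,10)
print("red");blobs(roi&((H>170)|(H<4))&(S>150),.056,5)
r=onz("top",f([(281,248),(466,244),(468,318),(281,320)],220,120,3),.033)
print("rack",r.round(4),r.mean(0))
r=onz("top",f([(23,240),(209,238),(152,291)],220,120,3),.02);print("plate/pot",r.round(3))
E
```

```text
corners [[0.5252 0.3852]
 [0.5661 0.1518]
 [0.4514 0.1337]
 [0.4095 0.3664]] [np.float64(0.237), np.float64(0.1161), np.float64(0.2364), np.float64(0.1173)] [0.4881 0.2593]
ang x -170.89412180552208 y -79.91774415520707
green
[150.4 172.3] w [0.4905 0.2827 0.053 ] ang -169.8 len 0.0527 124.5
[169.1 169.3] w [0.4995 0.2294 0.053 ] ang -170.2 len 0.0532 122.0
orange
[149.5 225. ] w [0.3406 0.2874 0.026 ] ang -144.7 len 0.0539 142.0
[175.6 213.3] w [0.3745 0.2129 0.026 ] ang -55.6 len 0.0525 139.5
[211.  199.7] w [0.4145 0.111  0.026 ] ang -142.6 len 0.0545 135.5
red
[129.3 182.7] w [0.4598 0.3406 0.056 ] ang -43.0 len 0.0198 15.5
rack [[ 0.4065 -0.187   0.033 ]
 [ 0.4107 -0.365   0.033 ]
 [ 0.3397 -0.364   0.033 ]
 [ 0.3373 -0.1857  0.033 ]] [ 0.3735654  -0.27544373  0.033     ]
plate/pot [[ 0.415  0.064  0.02 ]
 [ 0.417 -0.119  0.02 ]
 [ 0.365 -0.063  0.02 ]]
```

```bash
cat >> h.py <<'E'
CH=np.array([.4881,.2593]); CA=np.radians(-170.)
def ch(x,y):  # charger mm -> world
    x,y=x/1e3,y/1e3;return CH+np.array([np.cos(CA)*x-np.sin(CA)*y,np.sin(CA)*x+np.cos(CA)*y])
def go(x,y,z,a=None):
    s=bot.observe();p=np.array(s["eef_pos"]);a0=yaw();d=np.array([x,y,z])-p
    tx=d[0]*np.cos(a0)+d[1]*np.sin(a0);ty=d[0]*np.sin(a0)-d[1]*np.cos(a0)
    t=0 if a is None else (np.degrees(a0)-a+180)%360-180
    n=max(np.linalg.norm(d)/.0417,abs(t)/7.16)
    print("shift",np.round([tx*1e3,ty*1e3,-d[2]*1e3],1),"turn",round(t,1),"rows",round(n,1))
def gc(x,y,z,a=190): w=ch(x,y);go(w[0],w[1],z,a)
def st():
    s=bot.observe();p=np.array(s["eef_pos"]);d=p[:2]-CH
    print("t",round(s["time_s"],2),"p",p.round(4),"ch",(np.array([d@[np.cos(CA),np.sin(CA)],d@[-np.sin(CA),np.cos(CA)]])*1e3).round(1),"yaw",round(np.degrees(yaw())%360,2),"F",np.round(s["ft_force"],1),"gap",round(s["finger_gap"],4),"j",np.round(s["joint_positions"],2))
E
python3 - <<'E'
from h import *
st(); gc(50,-83,.12); gc(50,-83,.046)
E
```

```text
t 0.2 p [0.1682 0.6014 0.2304] ch [ 255.7 -392.5] yaw 164.37 F [-0.1  0.5  0.4] gap 0.0854 j [ 1.19  0.22  1.61 -0.    1.31 -0.11]
shift [-319.3 -190.1  110.4] turn -25.6 rows 9.3
shift [-319.3 -190.1  184.4] turn -25.6 rows 9.9
```

>>> carry_out([
  [[1,-319,-190,110,-25.6],[1,-319,-190,110,-25.6],[1,-319,-190,110,-25.6],[1,-319,-190,110,-25.6],[1,-319,-190,110,-25.6],[1,-319,-190,110,-25.6],[1,-319,-190,110,-25.6],[1,-319,-190,110,-25.6],[1,-319,-190,110,-25.6],[1,-319,-190,110,-25.6]],
], newtons=30)

```text
time_s: 1.03
eef_pos: [0.4263, 0.3289, 0.1195]
orientation: [-0.085, 0.996, -0.001, -0.001]
ft_force: [-0.7, -0.2, -0.8]
finger_gap: 0.0002
```

```bash
python3 - <<'E'
from h import *
st(); gc(50,-83,.046);gc(0,-83,.046)
E
```

```text
t 1.03 p [0.4263 0.3289 0.1195] ch [ 48.8 -79.3] yaw 189.78 F [-0.7 -0.2 -0.8] gap 0.0002 j [ 0.53  0.16  1.9  -0.    1.08 -1.21]
shift [ 1.2  3.7 73.5] turn -0.2 rows 1.8
shift [-48.8   3.9  73.5] turn -0.2 rows 2.1
```

>>> carry_out([
  [[1,1,4,73,0],[1,1,4,73,0],[1,1,4,73,0],[1,-9,4,73,0],[1,-19,4,73,0],[1,-29,4,73,0],[1,-39,4,73,0],[1,-49,4,73,0],[1,-49,4,73,0]],
])

```text
time_s: 1.78
eef_pos: [0.4735, 0.3459, 0.0495]
orientation: [-0.087, 0.996, 0.0, -0.0]
ft_force: [-2.2, -1.1, 1.8]
finger_gap: -0.0001
```

```bash
python3 - <<'E'
from h import *
st()
im=optics.grab_frame("top");crop(im,"c3.png",80,140,240,250,5)
im=optics.grab_frame("side");crop(im,"c4.png",80,100,280,250,4)
E
```

```text
t 1.78 p [0.4735 0.3459 0.0495] ch [ -0.6 -87.9] yaw 189.94 F [-2.2 -1.1  1.8] gap -0.0001 j [ 0.51  0.35  1.82  0.    0.97 -1.23]
```

View pics/c3.png

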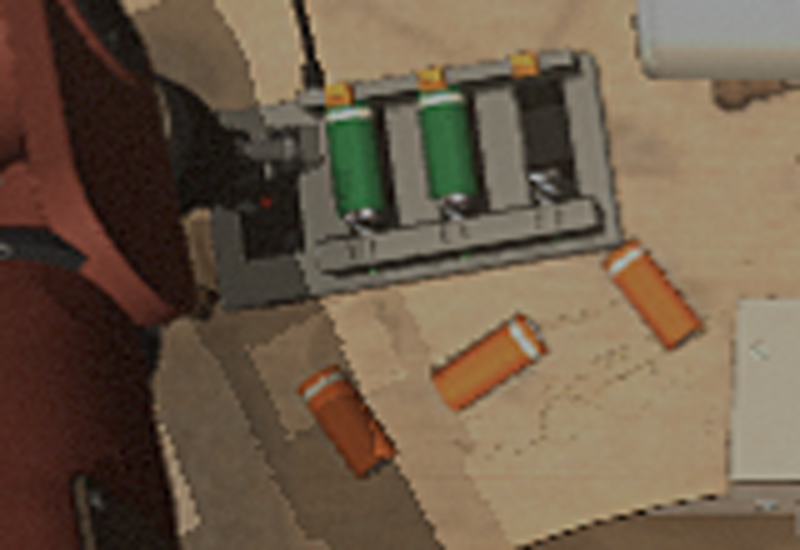

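View pics/c4.png

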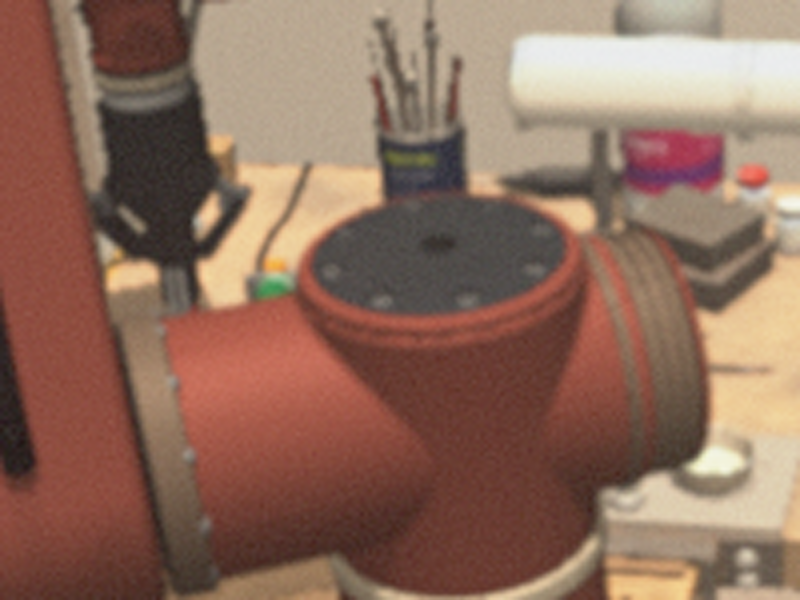

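>>> carry_out([
  [[1,0,-5,0,0],[1,-2,-5,0,0],[1,-2,-5,0,0],[1,40,-5,-80,0],[1,40,-5,-80,0],[1,100,-120,-80,0],[1,100,-120,-80,0],[0.4,100,-120,-80,0],[0.4,100,-120,-80,0],[0.4,100,-120,-80,0]],
])

```text
time_s: 2.72
eef_pos: [0.3941, 0.2081, 0.1284]
orientation: [-0.085, 0.996, -0.0, 0.001]
ft_force: [0.1, -0.5, 0.1]
finger_gap: 0.0359
```

```bash
python3 - <<'E'
from h import *
st()
im=optics.grab_frame("top");crop(im,"c5.png",80,140,240,250,5)
E
```

```text
t 2.72 p [0.3941 0.2081 0.1284] ch [101.4  34.1] yaw 189.8 F [ 0.1 -0.5  0.1] gap 0.0359 j [ 0.33 -0.05  2.11 -0.    1.08 -1.41]
```

View pics/c5.png

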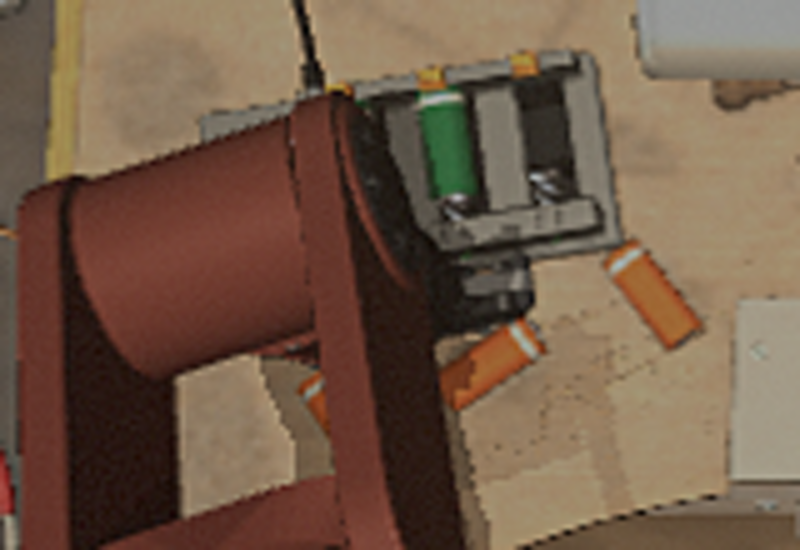

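```bash
python3 - <<'E'
from h import *
st();go(.4185,.114,.11,217.4)
E
```

```text
t 2.77 p [0.3953 0.2095 0.1289] ch [100.1  33. ] yaw 189.84 F [1.3 0.1 0.7] gap 0.0432 j [ 0.33 -0.05  2.11 -0.    1.08 -1.41]
shift [ -6.5 -98.   18.9] turn -27.6 rows 3.8
```

>>> carry_out([
  [[0.35,-6,-98,19,-27.6],[0.35,-6,-98,19,-27.6],[0.35,-6,-98,19,-27.6],[0.35,-6,-98,19,-27.6],[0.35,-6,-98,19,-27.6],[0.35,-6,-98,19,-27.6]],
])

```text
time_s: 3.27
eef_pos: [0.4192, 0.1148, 0.1097]
orientation: [-0.322, 0.947, -0.0, 0.001]
ft_force: [0.3, -0.6, 0.4]
finger_gap: 0.0556
```

```bash
python3 - <<'E'
from h import *
st();go(.4185,.114,.11,217.4)
im=optics.grab_frame("top");crop(im,"c6.png",80,140,240,250,5)
E
```

```text
t 3.27 p [0.4192 0.1148 0.1097] ch [ 92.9 130.4] yaw 217.57 F [ 0.3 -0.6  0.4] gap 0.0556 j [ 0.11 -0.05  2.15  0.    1.04 -2.12]
shift [ 1.1 -0.2 -0.3] turn 0.2 rows 0.0
```

View pics/c6.png

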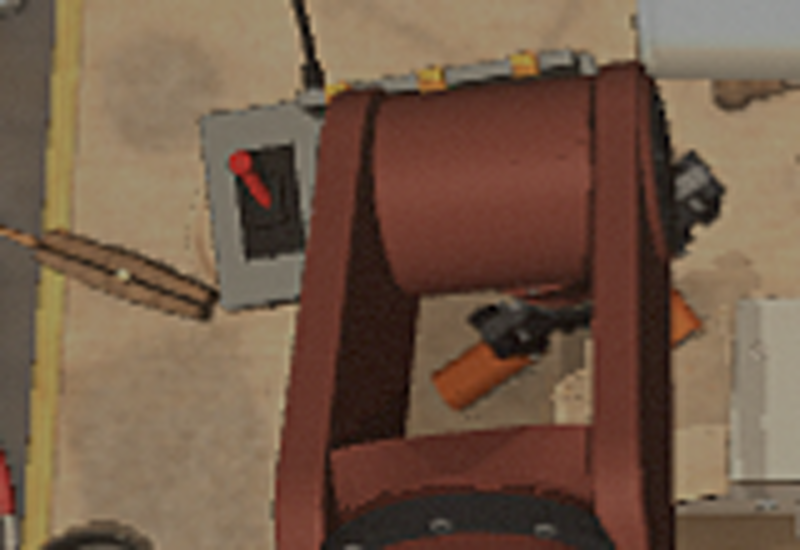

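```bash
python3 - <<'E'
from h import *
print(onz("top",[[(241.5)/5-.5+80,161.5/5-.5+140]],.056), ch(-16.7,-83))
E
```

```text
[[0.49135365 0.34639663 0.056     ]] [0.49013349 0.34393897]
```

>>> carry_out([
  [[0.35,1,0,60,0],[0.35,1,0,90,0],[0.35,1,0,107,0],[0.35,1,0,107,0],[0.35,1,0,107,0],[0.35,1,0,107,0],[0.8,1,0,107,0],[0.8,1,0,107,0],[0.8,1,0,107,0],[0.8,1,0,107,0]],
], newtons=30)

```text
time_s: 4.15
eef_pos: [0.4184, 0.1142, 0.0043]
orientation: [-0.322, 0.947, -0.0, 0.002]
ft_force: [-1.8, -0.4, 5.9]
finger_gap: 0.0254
```

```bash
python3 - <<'E'
from h import *
st();
E
```

```text
t 4.15 p [0.4184 0.1142 0.0043] ch [ 93.9 130.8] yaw 217.57 F [-1.8 -0.4  5.9] gap 0.0254 j [ 0.1   0.16  2.19  0.    0.79 -2.12]
```

```bash
python3 - <<'E'
from h import *
gc(-19,85,.095)
gc(-19,85,.056)
E
```

```text
shift [-121.3  -11.6  -90.7] turn 27.6 rows 3.8
shift [-121.3  -11.6  -51.7] turn 27.6 rows 3.8
```

>>> carry_out([
  [[0.8,0,0,-40,0],[0.8,0,0,-80,0],[0.8,-20,-2,-91,10],[0.8,-60,-6,-91,20],[0.8,-100,-10,-91,27.6],[0.8,-121,-11.6,-91,27.6],[0.8,-121,-11.6,-91,27.6],[0.8,-121,-11.6,-91,27.6],[0.8,-121,-11.6,-91,27.6]],
])

```text
time_s: 4.9
eef_pos: [0.518, 0.178, 0.0928]
orientation: [-0.087, 0.996, -0.0, -0.001]
ft_force: [-0.9, 0.6, -1.1]
finger_gap: 0.0252
```

```bash
python3 - <<'E'
from h import *
st();gc(-19,85,.095)
for n in("top","side"):
    im=optics.grab_frame(n);cv2.imwrite(f"pics/d_{n}.png",im[:,:,::-1])
E
```

```text
t 4.9 p [0.518  0.178  0.0928] ch [-15.3  85.3] yaw 190.04 F [-0.9  0.6 -1.1] gap 0.0252 j [ 0.2   0.22  1.9  -0.    1.03 -1.54]
shift [-3.7  0.3 -2.2] turn 0.0 rows 0.1
```

View pics/d_top.png

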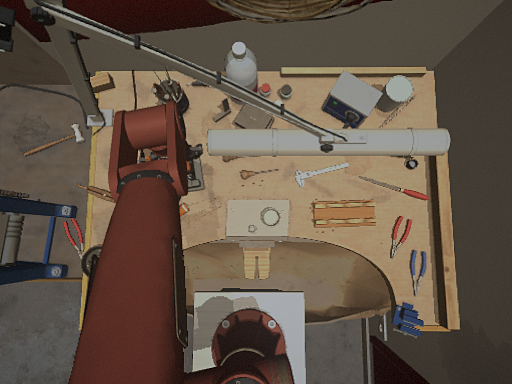

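View pics/d_side.png

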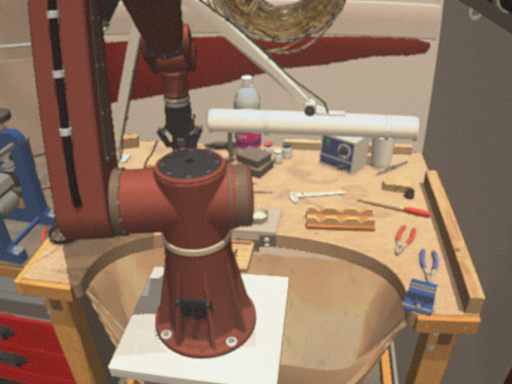

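```bash
python3 - <<'E'
from h import *
st();gc(-19,85,.095);gc(-19,85,.070)
E
```

```text
t 5.0 p [0.5176 0.1777 0.0927] ch [-14.9  85.5] yaw 189.99 F [ 0.3  0.1 -0.7] gap 0.0253 j [ 0.2   0.22  1.9  -0.    1.03 -1.54]
shift [-4.1  0.5 -2.3] turn -0.0 rows 0.1
shift [-4.1  0.5 22.7] turn -0.0 rows 0.6
```

>>> carry_out([
  [[0.8,-4,0,0,0],[0.8,-4,0,10,0],[0.8,-4,0,22,0],[0.8,-4,0,25,0],[0.8,-4,0,28,0],[0.8,-4,0,28,0]],
])

```text
time_s: 5.5
eef_pos: [0.5218, 0.1788, 0.0644]
orientation: [-0.087, 0.996, -0.0, -0.002]
ft_force: [-0.4, -0.1, -0.3]
finger_gap: 0.0252
```

```bash
python3 - <<'E'
from h import *
st()
E
```

```text
t 5.5 p [0.5218 0.1788 0.0644] ch [-19.2  85.2] yaw 189.97 F [-0.4 -0.1 -0.3] gap 0.0252 j [ 0.2   0.27  1.9   0.    0.98 -1.54]
```

Now press down in small steps, watching force.

>>> carry_out([
  [[0.8,0,0,1.5,0],[0.8,0,0,3,0],[0.8,0,0,3,0]],
], newtons=20)

```text
time_s: 5.75
eef_pos: [0.5226, 0.179, 0.0632]
orientation: [-0.087, 0.996, -0.0, -0.001]
ft_force: [-4.5, -1.9, 9.3]
finger_gap: 0.025
```

>>> carry_out([
  [[0.8,0,0,1.5,0],[0.8,0,0,3,0],[0.8,0,0,3,0]],
])

```text
time_s: 6.0
eef_pos: [0.5223, 0.179, 0.0605]
orientation: [-0.087, 0.996, -0.0, -0.002]
ft_force: [-7.0, -1.4, 12.4]
finger_gap: 0.0254
```

>>> carry_out([
  [[0.8,0,0,1.5,0],[0.8,0,0,3,0],[0.8,0,0,3,0]],
])

```text
time_s: 6.25
eef_pos: [0.522, 0.1789, 0.0575]
orientation: [-0.087, 0.996, -0.0, -0.002]
ft_force: [-7.2, -2.1, 12.1]
finger_gap: 0.0254
```

>>> carry_out([
  [[0.8,0,0,1.5,0],[0.8,0,0,2.5,0],[0.8,0,0,2.5,0],[0.8,2,0,3,0],[0.8,4,0,4,0],[0.8,4,0,4,0]],
])

```text
time_s: 6.75
eef_pos: [0.5217, 0.1789, 0.0547]
orientation: [-0.087, 0.996, 0.0, 0.003]
ft_force: [-2.2, -0.2, 9.4]
finger_gap: 0.0255
```

>>> carry_out([
  [[0.8,2,0,0.8,0],[0.8,4,0,1.6,0],[0.8,4,0,1.6,0]],
])

```text
time_s: 7.0
eef_pos: [0.5201, 0.1786, 0.0541]
orientation: [-0.087, 0.996, 0.001, 0.005]
ft_force: [0.7, -0.0, 9.1]
finger_gap: 0.0251
```

>>> carry_out([
  [[0.8,2,0,0.8,0],[0.8,4,0,1.6,0],[0.8,4,0,1.6,0]],
])

```text
time_s: 7.25
eef_pos: [0.5165, 0.178, 0.0526]
orientation: [-0.087, 0.996, 0.001, 0.006]
ft_force: [0.9, 0.1, 9.0]
finger_gap: 0.0251
```

```bash
python3 - <<'E'
from h import *
st()
E
```

```text
t 7.25 p [0.5165 0.178  0.0526] ch [-13.8  85. ] yaw 189.97 F [0.9 0.1 9. ] gap 0.0251 j [ 0.2   0.27  1.92 -0.    0.94 -1.54]
```

>>> carry_out([
  [[0.8,0,0,0,0],[0.8,0,0,0,0],[0.8,0,0,0,0]],
])

```text
time_s: 7.5
eef_pos: [0.5165, 0.178, 0.0526]
orientation: [-0.087, 0.996, 0.001, 0.005]
ft_force: [1.3, -0.2, 8.5]
finger_gap: 0.0249
```

```bash
python3 - <<'E'
from h import *
st()
E
```

```text
t 7.5 p [0.5165 0.178  0.0526] ch [-13.8  85. ] yaw 189.97 F [ 1.3 -0.2  8.5] gap 0.0249 j [ 0.2   0.27  1.92 -0.    0.94 -1.54]
```

>>> carry_out([
  [[0.8,2,0,0.8,0],[0.8,4,0,1.6,0],[0.8,4,0,1.6,0]],
])

```text
time_s: 7.75
eef_pos: [0.5115, 0.1771, 0.05]
orientation: [-0.087, 0.996, 0.001, 0.005]
ft_force: [3.8, 0.2, 2.6]
finger_gap: 0.0254
```

>>> carry_out([
  [[0.8,2,0,0.8,0],[0.8,4,0,1.6,0],[0.8,4,0,1.6,0]],
])

```text
time_s: 8.0
eef_pos: [0.5047, 0.1758, 0.0464]
orientation: [-0.087, 0.996, 0.0, 0.001]
ft_force: [4.3, 1.4, 2.9]
finger_gap: 0.0249
```

```bash
python3 - <<'E'
from h import *
st()
E
```

```text
t 8.0 p [0.5047 0.1758 0.0464] ch [-1.8 85.1] yaw 189.97 F [4.3 1.4 2.9] gap 0.0249 j [ 0.2   0.26  1.95 -0.    0.93 -1.54]
```

>>> carry_out([
  [[0.8,0,0,2,0],[0.8,0,0,4,0],[0.8,0,0,4,0]],
])

```text
time_s: 8.25
eef_pos: [0.5044, 0.1758, 0.0419]
orientation: [-0.087, 0.996, 0.0, 0.001]
ft_force: [5.1, 0.4, 2.8]
finger_gap: 0.0252
```

>>> carry_out([
  [[0.8,0,0,2,0],[0.8,0,0,4,0],[0.8,0,0,4,0]],
])

```text
time_s: 8.5
eef_pos: [0.5049, 0.1759, 0.038]
orientation: [-0.087, 0.996, 0.0, 0.002]
ft_force: [5.9, 1.3, 1.9]
finger_gap: 0.0257
```

```bash
python3 - <<'E'
from h import *
st()
E
```

```text
t 8.5 p [0.5049 0.1759 0.038 ] ch [-2.1 85.1] yaw 189.96 F [5.9 1.3 1.9] gap 0.0257 j [ 0.2   0.28  1.95 -0.    0.91 -1.54]
```

>>> carry_out([
  [[0.8,0,0,2,0],[0.8,0,0,3,0],[0.8,0,0,3,0]],
])

```text
time_s: 8.75
eef_pos: [0.5055, 0.176, 0.0355]
orientation: [-0.087, 0.996, 0.0, 0.002]
ft_force: [5.4, 1.5, 4.3]
finger_gap: 0.0247
```

>>> carry_out([
  [[0.8,0,0,1,0],[0.8,0,0,2,0],[0.8,0,0,2,0]],
])

```text
time_s: 9.0
eef_pos: [0.5057, 0.1762, 0.0343]
orientation: [-0.087, 0.996, 0.0, 0.002]
ft_force: [4.9, 1.3, 8.0]
finger_gap: 0.0254
```

>>> carry_out([
  [[0.8,0,0,1,0],[0.8,0,0,2,0],[0.8,0,0,2,0]],
])

```text
time_s: 9.25
eef_pos: [0.5061, 0.1767, 0.0332]
orientation: [-0.087, 0.996, 0.001, 0.002]
ft_force: [4.4, 2.9, 13.1]
finger_gap: 0.0252
```

```bash
python3 - <<'E'
from h import *
st()
E
```

```text
t 9.25 p [0.5061 0.1767 0.0332] ch [-3.4 84.5] yaw 189.95 F [ 4.4  2.9 13.1] gap 0.0252 j [ 0.2   0.29  1.95  0.    0.9  -1.54]
```

>>> carry_out([
  [[0.8,0,0,1,0],[0.8,0,0,2,0],[0.8,0,0,2,0]],
])

```text
time_s: 9.5
eef_pos: [0.5066, 0.1775, 0.0317]
orientation: [-0.086, 0.996, 0.002, 0.003]
ft_force: [3.0, 4.8, 13.5]
finger_gap: 0.0252
```

>>> carry_out([
  [[0.8,0,0,1,0],[0.8,0,0,2,0],[0.8,0,0,2,0]],
])

```text
time_s: 9.75
eef_pos: [0.5071, 0.1783, 0.0302]
orientation: [-0.086, 0.996, 0.002, 0.004]
ft_force: [3.4, 6.4, 15.5]
finger_gap: 0.0252
```

```bash
python3 - <<'E'
from h import *
st()
im=optics.grab_frame("top");crop(im,"e1.png",80,130,240,240,5)
im=optics.grab_frame("side");crop(im,"e2.png",120,100,280,220,5)
E
```

```text
t 9.75 p [0.5071 0.1783 0.0302] ch [-4.6 83.1] yaw 189.87 F [ 3.4  6.4 15.5] gap 0.0252 j [ 0.21  0.29  1.95  0.    0.89 -1.54]
```

View pics/e1.png

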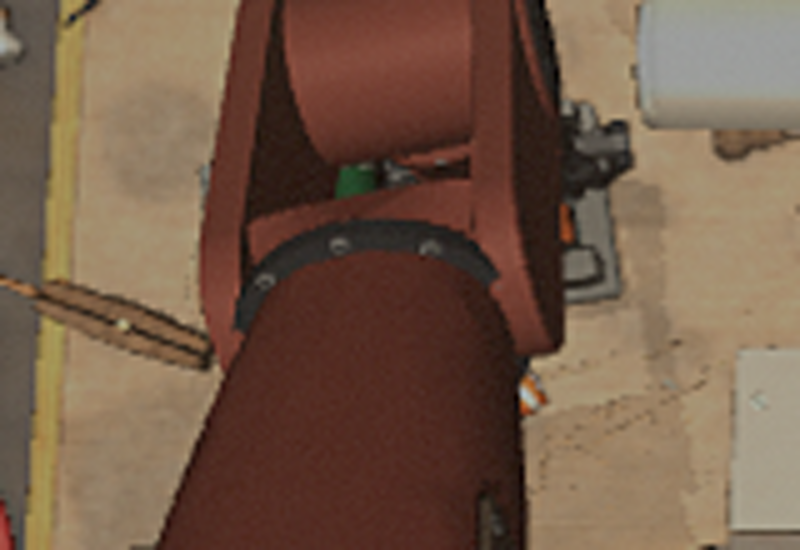

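View pics/e2.png

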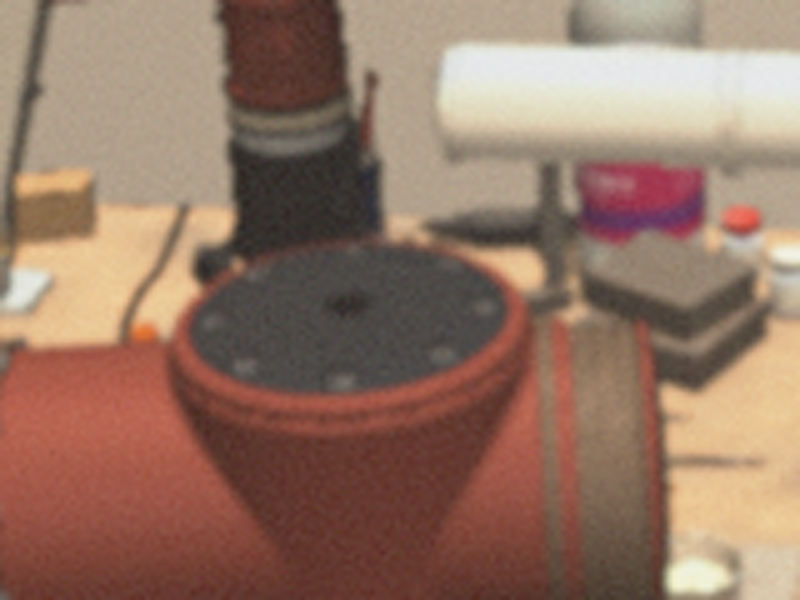

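>>> carry_out([
  [[0.8,0,2,0,0],[0.8,0,2,0,0],[0.65,0,2,0,0],[0.6,0,2,0,0],[0.5,0,2,0,0],[0.5,0,2,0,0],[0.5,0,2,0,0]],
])

```text
time_s: 10.43
eef_pos: [0.5011, 0.1772, 0.0254]
orientation: [-0.087, 0.996, -0.0, -0.002]
ft_force: [1.2, 0.6, 0.2]
finger_gap: 0.0425
```

```bash
python3 - <<'E'
from h import *
st()
E
```

```text
t 10.43 p [0.5011 0.1772 0.0254] ch [ 1.4 83.2] yaw 189.97 F [1.2 0.6 0.2] gap 0.0425 j [ 0.21  0.3   1.95  0.    0.89 -1.54]
```

```bash
sed -i 's/^CH=.*/CH=np.array([.4878,.2611]); CA=np.radians(-170.)/' h.py; python3 - <<'E'
from h import *
st();gc(-12,31,.1);gc(-12,31,.028)
E
```

```text
t 10.43 p [0.5011 0.1772 0.0254] ch [ 1.4 85. ] yaw 189.97 F [1.2 0.6 0.2] gap 0.0425 j [ 0.21  0.3   1.95  0.    0.89 -1.54]
shift [-13.4  54.  -74.6] turn -0.0 rows 2.2
shift [-13.4  54.   -2.6] turn -0.0 rows 1.3
```

>>> carry_out([
  [[0.5,0,0,-30,0],[0.5,0,0,-70,0],[0.5,0,0,-75,0],[0.45,-13,54,-75,0],[0.45,-13,54,-75,0],[0.45,-13,54,-75,0],[0.45,-13,54,-75,0]],
])

```text
time_s: 11.02
eef_pos: [0.5058, 0.2332, 0.1011]
orientation: [-0.088, 0.996, -0.001, -0.001]
ft_force: [-0.5, 0.2, -0.5]
finger_gap: 0.0468
```

```bash
python3 - <<'E'
from h import *
st();gc(-12,31,.028)
im=optics.grab_frame("top");crop(im,"e3.png",80,130,240,240,5)
E
```

```text
t 11.02 p [0.5058 0.2332 0.1011] ch [-12.9  30.6] yaw 190.1 F [-0.5  0.2 -0.5] gap 0.0468 j [ 0.31  0.22  1.87 -0.    1.05 -1.44]
shift [ 0.9 -0.4 73.1] turn 0.1 rows 1.8
```

View pics/e3.png

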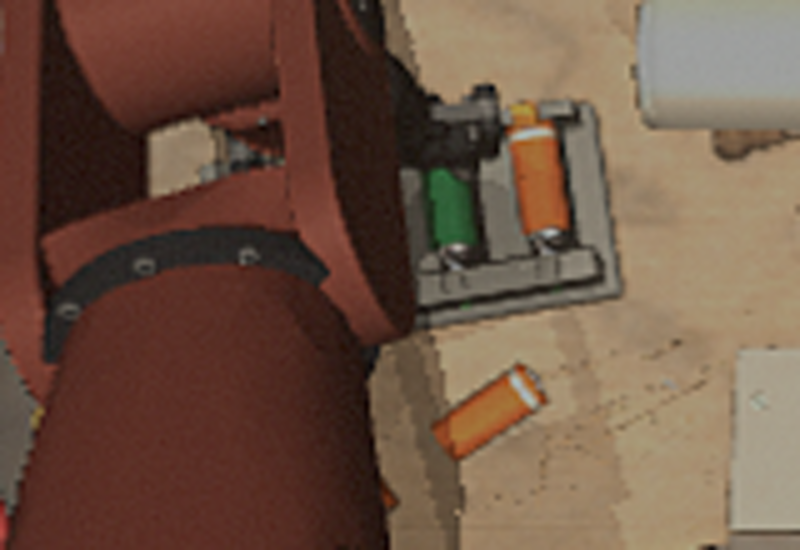

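>>> carry_out([
  [[0.45,1,0,35,0],[0.45,1,0,60,0],[0.45,1,0,73,0],[0.45,1,0,73,0],[0.45,1,0,73,0],[0.8,1,0,73,0],[0.8,1,0,73,0],[0.8,1,0,73,0],[0.8,1,0,73,0]],
], newtons=40)

```text
time_s: 11.82
eef_pos: [0.5073, 0.2336, 0.0308]
orientation: [-0.087, 0.996, 0.001, 0.002]
ft_force: [-0.5, 1.6, 4.2]
finger_gap: 0.025
```

```bash
python3 - <<'E'
from h import *
st()
E
```

```text
t 11.82 p [0.5073 0.2336 0.0308] ch [-14.4  30.5] yaw 189.98 F [-0.5  1.6  4.2] gap 0.025 j [ 0.31  0.33  1.89  0.    0.91 -1.44]
```

>>> carry_out([
  [[0.8,4,0,0,0],[0.8,8,0,0,0],[0.8,11,0,0,0],[0.8,11,0,0,0]],
])

```text
time_s: 12.15
eef_pos: [0.4977, 0.2319, 0.0309]
orientation: [-0.087, 0.996, 0.001, 0.004]
ft_force: [4.6, 2.7, 1.2]
finger_gap: 0.0249
```

```bash
python3 - <<'E'
from h import *
st()
E
```

```text
t 12.15 p [0.4977 0.2319 0.0309] ch [-4.7 30.5] yaw 189.96 F [4.6 2.7 1.2] gap 0.0249 j [ 0.31  0.31  1.92 -0.    0.9  -1.44]
```

>>> carry_out([
  [[0.8,-1.5,0,0,0],[0.8,-1.5,0,-6,0],[0.8,-1.5,0,-12,0],[0.8,-1.5,0,-20,0],[0.8,-1.5,0,-40,0],[0.8,-1.5,0,-80,0],[0.8,-1.5,0,-80,0],[0.8,-1.5,0,-80,0]],
])

```text
time_s: 12.82
eef_pos: [0.4971, 0.2313, 0.1108]
orientation: [-0.087, 0.996, 0.0, 0.001]
ft_force: [0.3, 0.5, -0.7]
finger_gap: 0.0254
```

```bash
python3 - <<'E'
from h import *
st();go(.3735,-.2755+.054,.11,181)
im=optics.grab_frame("top");crop(im,"e4.png",80,130,240,240,5)
E
```

```text
t 12.82 p [0.4971 0.2313 0.1108] ch [-4.  30.9] yaw 189.98 F [ 0.3  0.5 -0.7] gap 0.0254 j [ 0.31  0.19  1.89 -0.    1.06 -1.44]
shift [ 200.3 -424.6    0.8] turn 9.0 rows 11.3
```

View pics/e4.png

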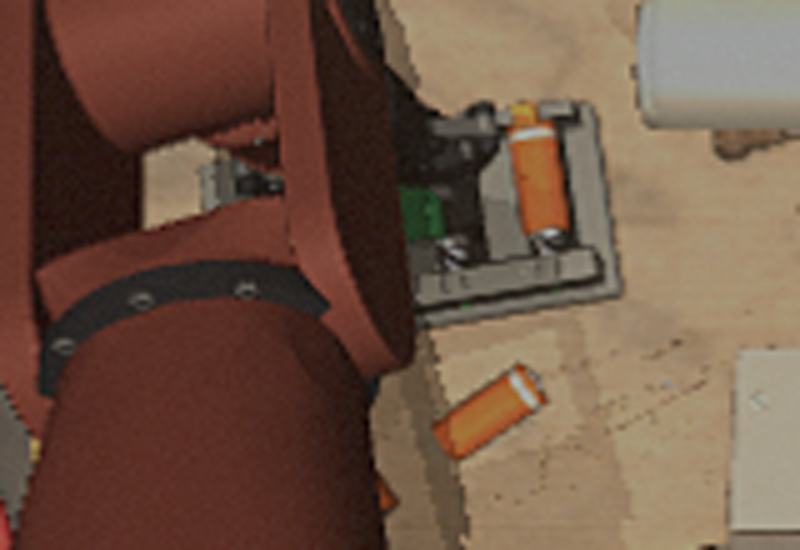

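```bash
python3 - <<'E'
from h import *
im=optics.grab_frame("top");crop(im,"r1.png",305,192,385,235,10)
im=optics.grab_frame("side");crop(im,"r2.png",300,198,380,240,10)
E
```

```text
(no output)
```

View pics/r1.png

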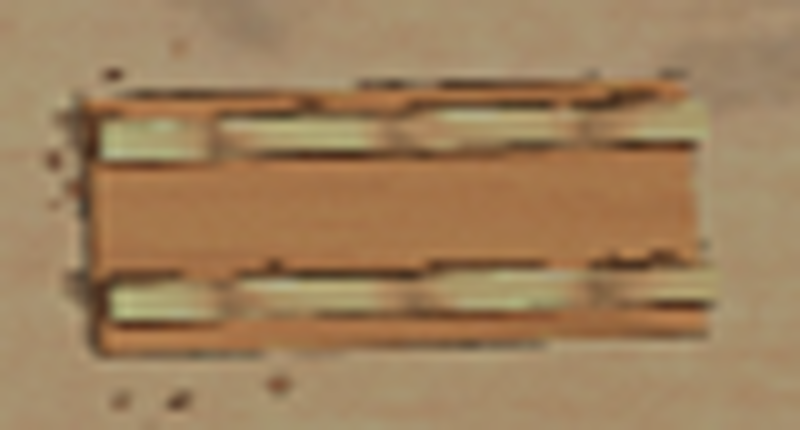

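View pics/r2.png

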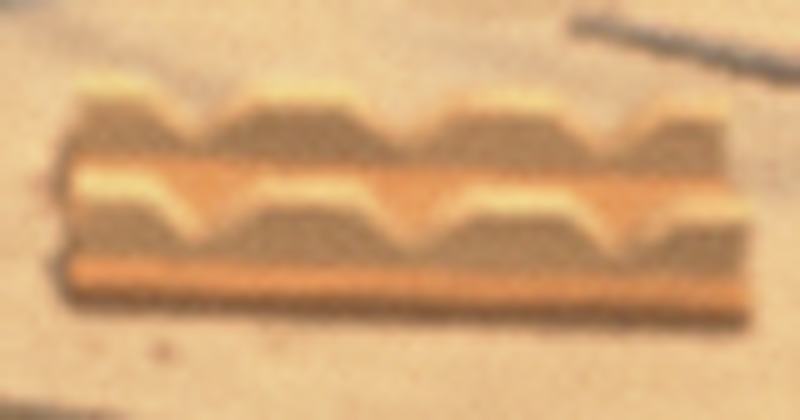

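```bash
python3 - <<'E'
from h import *
f=lambda a,x0,y0,s:(np.array(a,float)+.5)/s-.5+[x0,y0]
T=f([(207,134),(393,130),(580,124),(222,298),(405,294),(597,286)],305,192,10)
S=f([(195,135),(403,142),(605,155),(205,240),(412,247),(617,252)],300,198,10)
t=onz("top",T,.02);s=onz("side",S,.02)
print(t.round(4),s.round(4))
for i in range(6):print(tri(T[i],S[i]))
print(((t[:3]+t[3:])/2).round(4),((s[:3]+s[3:])/2).round(4))
E
```

```text
[[ 0.4001 -0.2237  0.02  ]
 [ 0.4014 -0.2781  0.02  ]
 [ 0.4033 -0.3327  0.02  ]
 [ 0.3522 -0.227   0.02  ]
 [ 0.3535 -0.2801  0.02  ]
 [ 0.356  -0.3358  0.02  ]] [[ 0.3905 -0.2246  0.02  ]
 [ 0.3926 -0.28    0.02  ]
 [ 0.3916 -0.3336  0.02  ]
 [ 0.3421 -0.2279  0.02  ]
 [ 0.3441 -0.2812  0.02  ]
 [ 0.3469 -0.334   0.02  ]]
(array([ 0.40067328, -0.22491822,  0.01320954]), np.float64(0.00011622520840295946))
(array([ 0.40200274, -0.2801607 ,  0.01356773]), np.float64(0.0010640979858552088))
(array([ 0.40401066, -0.33510641,  0.01169159]), np.float64(6.106150565781796e-05))
(array([ 0.35248236, -0.22825739,  0.01272356]), np.float64(0.00016814600592489955))
(array([ 0.3537963 , -0.28184968,  0.01322026]), np.float64(0.00018138787467737909))
(array([ 0.35615631, -0.33637144,  0.0139683 ]), np.float64(0.00238591834127067))
[[ 0.3761 -0.2253  0.02  ]
 [ 0.3774 -0.2791  0.02  ]
 [ 0.3796 -0.3343  0.02  ]] [[ 0.3663 -0.2263  0.02  ]
 [ 0.3684 -0.2806  0.02  ]
 [ 0.3692 -0.3338  0.02  ]]
```

```bash
python3 - <<'E'
from h import *
go(.378,-.226,.11,182)
E
```

```text
shift [ 193.4 -429.4   -3.2] turn 8.0 rows 11.3
```

>>> carry_out([
  [[0.8,40,-10,0,0],[0.8,80,-20,0,0],[0.8,110,-60,0,0],[0.8,130,-110,0,0],[0.8,150,-160,0,0],[0.8,165,-210,0,0],[0.8,175,-260,0,2],[0.8,185,-310,0,4],[0.8,190,-350,0,6],[0.8,195,-390,0,8]],
])

```text
time_s: 13.8
eef_pos: [0.3684, -0.1291, 0.1071]
orientation: [-0.016, 1.0, 0.001, -0.002]
ft_force: [1.4, 0.8, -1.6]
finger_gap: 0.0247
```

```bash
python3 - <<'E'
from h import *
st();go(.378,-.226,.10,182)
E
```

```text
t 13.8 p [ 0.3684 -0.1291  0.1071] ch [185.3 363.5] yaw 181.86 F [ 1.4  0.8 -1.6] gap 0.0247 j [-0.52 -0.15  2.24  0.    1.05 -2.12]
shift [ -6.4 -97.2   7.1] turn -0.1 rows 2.3
```

>>> carry_out([
  [[0.8,-2,-39,7,0],[0.8,-2,-39,7,0],[0.8,-2,-39,7,0],[0.8,-2,-39,7,0],[0.8,-2,-39,7,0],[0.8,-2,-39,7,0]],
])

```text
time_s: 14.3
eef_pos: [0.3738, -0.1654, 0.1012]
orientation: [-0.018, 1.0, 0.001, -0.001]
ft_force: [-0.8, -0.4, -1.4]
finger_gap: 0.0247
```

```bash
python3 - <<'E'
from h import *
st();go(.378,-.226,.030,182)
E
```

```text
t 14.3 p [ 0.3738 -0.1654  0.1012] ch [186.4 400.2] yaw 182.11 F [-0.8 -0.4 -1.4] gap 0.0247 j [-0.59 -0.09  2.21  0.    1.03 -2.2 ]
shift [ -2.  -60.7  71.2] turn 0.1 rows 2.2
```

>>> carry_out([
  [[0.8,-2,-30,0,0],[0.8,-2,-61,20,0],[0.8,-2,-61,40,0],[0.8,-2,-61,50,0],[0.8,-2,-61,50,0],[0.8,-2,-61,50,0]],
])

```text
time_s: 14.8
eef_pos: [0.3776, -0.226, 0.0511]
orientation: [-0.018, 1.0, 0.001, -0.001]
ft_force: [-0.4, -0.1, -0.5]
finger_gap: 0.025
```

```bash
python3 - <<'E'
from h import *
st();go(.378,-.226,.027,182)
for n in("top","side"):
    im=optics.grab_frame(n);cv2.imwrite(f"pics/f_{n}.png",im[:,:,::-1])
E
```

```text
t 14.8 p [ 0.3776 -0.226   0.0511] ch [193.1 460.6] yaw 182.07 F [-0.4 -0.1 -0.5] gap 0.025 j [-0.7   0.08  2.16  0.    0.91 -2.31]
shift [-0.4  0.  24.1] turn 0.1 rows 0.6
```

View pics/f_side.png

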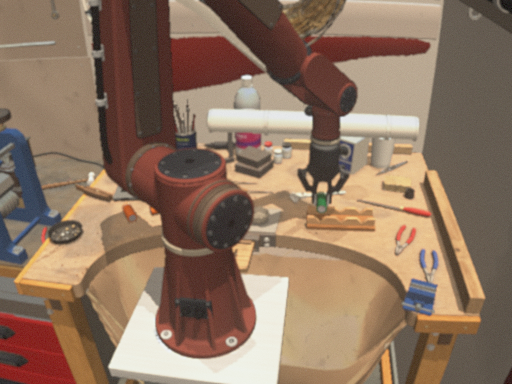

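View pics/f_top.png

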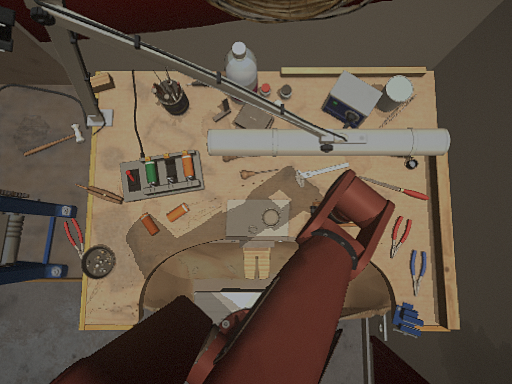

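>>> carry_out([
  [[0.8,0,0,10,0],[0.8,0,0,20,0],[0.8,0,0,24,0],[0.8,0,0,24,0],[0.8,0,0,25,0],[0.8,0,0,25,0]],
])

```text
time_s: 15.4
eef_pos: [0.3781, -0.2262, 0.027]
orientation: [-0.016, 1.0, 0.002, -0.001]
ft_force: [-1.6, 6.8, 8.7]
finger_gap: 0.0248
```

```bash
cat >> h.py <<'E'
def blobs(im,lo,hi,z,amin,roi,smin=140,vmin=80):
    hsv=cv2.cvtColor(im,cv2.COLOR_RGB2HSV);x0,y0,x1,y1=roi
    m=cv2.inRange(hsv,(lo,smin,vmin),(hi,255,255));k=np.zeros_like(m);k[y0:y1,x0:x1]=m[y0:y1,x0:x1]
    out=[]
    for c in cv2.findContours(k,cv2.RETR_EXTERNAL,cv2.CHAIN_APPROX_NONE)[0]:
        if cv2.contourArea(c)<amin: continue
        M=cv2.moments(c);g=(M["m10"]/M["m00"],M["m01"]/M["m00"]);b=onz("top",cv2.boxPoints(cv2.minAreaRect(c)),z)[:,:2]
        e=max([b[1]-b[0],b[2]-b[1]],key=np.linalg.norm);w=onz("top",[g],z)[0]
        print(np.round(g,1),"w",w[:2].round(4),"ang",np.degrees(np.arctan2(e[1],e[0])).round(1),"len",np.linalg.norm(e).round(4),cv2.contourArea(c))
E
python3 - <<'E'
from h import *
st()
im=optics.grab_frame("top")
blobs(im,5,17,.026,60,(100,190,235,250))
blobs(im,5,17,.053,60,(150,145,235,188))
blobs(im,55,85,.053,60,(100,145,235,190),100,50)
crop(im,"e5.png",100,140,220,240,6)
im=optics.grab_frame("side");crop(im,"e6.png",270,160,400,240,6)
E
```

```text
t 15.4 p [ 0.3781 -0.2262  0.027 ] ch [192.6 460.9] yaw 181.89 F [-1.6  6.8  8.7] gap 0.0248 j [-0.7   0.13  2.16  0.    0.86 -2.31]
[149.5 225. ] w [0.3405 0.2874] ang -142.9 len 0.0544 146.0
[175.6 213.4] w [0.3742 0.213 ] ang -55.6 len 0.0541 144.0
[187.6 166.4] w [0.5082 0.1764] ang -170.6 len 0.0537 142.5
[150.4 172.4] w [0.4902 0.2827] ang -169.2 len 0.0533 122.5
```

View pics/e5.png

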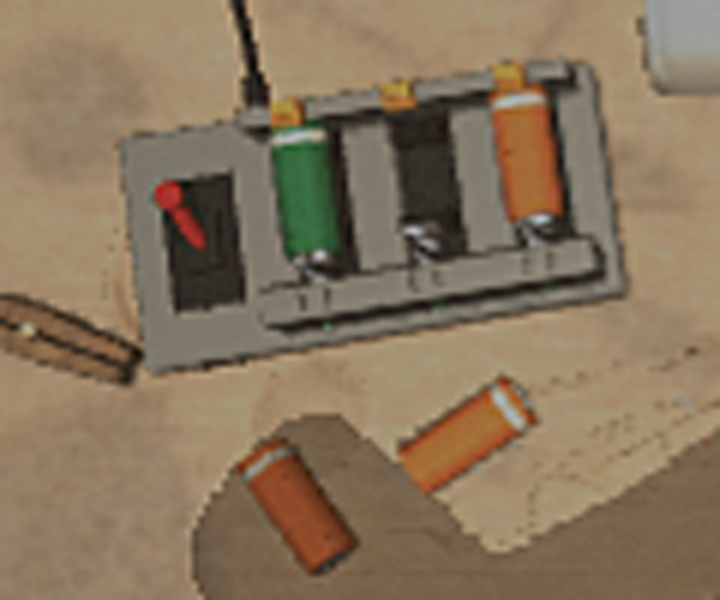

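View pics/e6.png

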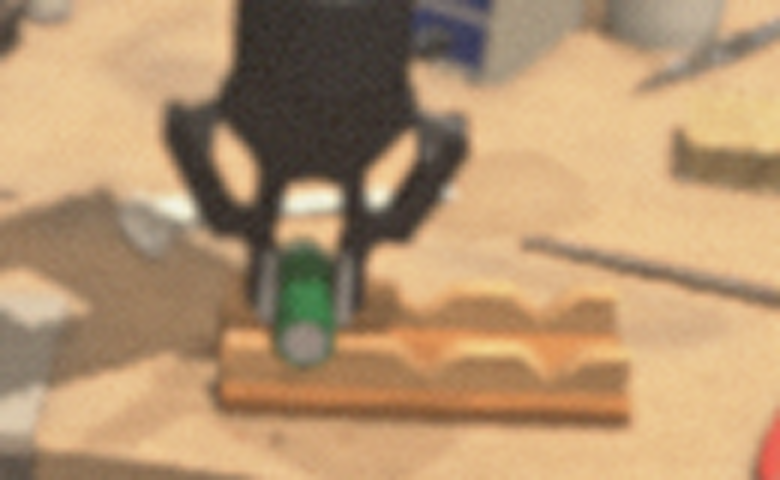

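>>> carry_out([
  [[0.8,0,2,0,0],[0.65,0,2,0,0],[0.55,0,2,0,0],[0.5,0,2,0,0],[0.5,0,2,-10,0],[0.5,0,2,-30,0],[0.5,0,2,-70,0],[0.5,0,40,-90,-8],[0.5,0,80,-90,-8],[0.5,0,120,-90,-8]],
])

```text
time_s: 16.33
eef_pos: [0.3763, -0.1084, 0.12]
orientation: [-0.086, 0.996, -0.002, 0.003]
ft_force: [0.4, 0.9, -0.2]
finger_gap: 0.0428
```

```bash
python3 - <<'E'
from h import *
st();gc(60,-23,.11);gc(-12,-23,.11)
im=optics.grab_frame("side");crop(im,"e7.png",270,160,400,240,6)
E
```

```text
t 16.33 p [ 0.3763 -0.1084  0.12  ] ch [174.  344.5] yaw 189.84 F [ 0.4  0.9 -0.2] gap 0.0428 j [-0.46 -0.18  2.24  0.    1.07 -2.2 ]
shift [-113.   367.9   10. ] turn -0.2 rows 9.2
shift [-185.   368.1   10. ] turn -0.2 rows 9.9
```

View pics/e7.png

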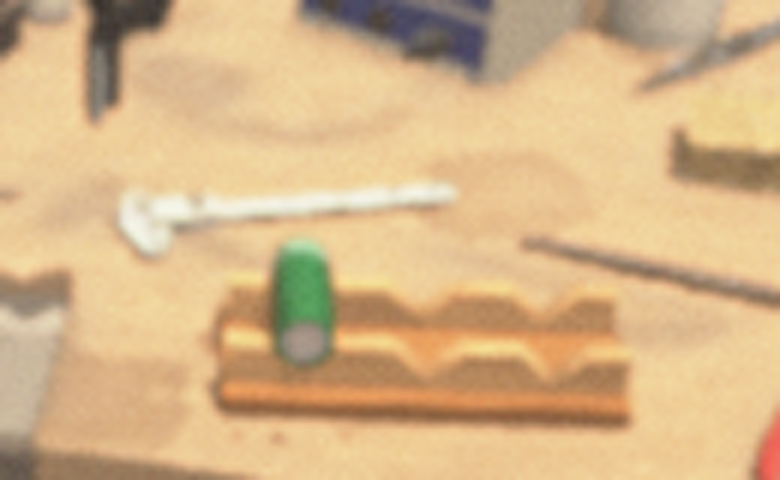

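>>> carry_out([
  [[0.45,-15,40,5,0],[0.45,-30,80,10,0],[0.45,-45,120,10,0],[0.45,-60,160,10,0],[0.45,-75,200,10,0],[0.45,-90,240,10,0],[0.45,-105,280,10,0],[0.45,-120,320,10,0],[0.45,-140,350,10,0],[0.45,-165,368,10,0]],
])

```text
time_s: 17.22
eef_pos: [0.472, 0.2863, 0.107]
orientation: [-0.089, 0.996, 0.0, -0.001]
ft_force: [0.0, -0.6, 0.7]
finger_gap: 0.047
```

>>> carry_out([
  [[0.45,0,0,0,0],[0.45,0,0,0,0]],
])

```text
time_s: 17.38
eef_pos: [0.474, 0.284, 0.1071]
orientation: [-0.088, 0.996, -0.0, 0.0]
ft_force: [-0.4, -0.7, -0.1]
finger_gap: 0.0471
```

```bash
python3 - <<'E'
from h import *
st();gc(-13,-23,.1);gc(-13,-23,.030)
E
```

```text
t 17.38 p [0.474  0.284  0.1071] ch [  9.6 -24.9] yaw 190.09 F [-0.4 -0.7 -0.1] gap 0.0471 j [ 0.41  0.21  1.88 -0.    1.06 -1.33]
shift [-22.6  -2.    7.1] turn 0.1 rows 0.6
shift [-22.6  -2.   77.1] turn 0.1 rows 1.9
```

>>> carry_out([
  [[0.45,-22.6,-2,0,0],[0.45,-22.6,-2,30,0],[0.45,-22.6,-2,60,0],[0.45,-22.6,-2,77,0],[0.45,-22.6,-2,77,0],[0.8,-22.6,-2,77,0],[0.8,-22.6,-2,77,0],[0.8,-22.6,-2,77,0],[0.8,-22.6,-2,77,0]],
])

```text
time_s: 18.13
eef_pos: [0.4949, 0.2857, 0.0313]
orientation: [-0.086, 0.996, 0.001, -0.0]
ft_force: [-4.0, 4.3, -2.7]
finger_gap: 0.0246
```

```bash
python3 - <<'E'
from h import *
st()
E
```

```text
t 18.13 p [0.4949 0.2857 0.0313] ch [-11.3 -23. ] yaw 189.89 F [-4.   4.3 -2.7] gap 0.0246 j [ 0.4   0.36  1.86  0.    0.93 -1.35]
```

>>> carry_out([
  [[0.8,4,0,0,0],[0.8,8,0,0,0],[0.8,9.5,0,0,0],[0.8,9.5,0,0,0]],
])

```text
time_s: 18.47
eef_pos: [0.489, 0.284, 0.0322]
orientation: [-0.087, 0.996, 0.001, 0.003]
ft_force: [4.5, 2.7, 1.6]
finger_gap: 0.0246
```

```bash
python3 - <<'E'
from h import *
st()
E
```

```text
t 18.47 p [0.489  0.284  0.0322] ch [ -5.1 -22.3] yaw 189.96 F [4.5 2.7 1.6] gap 0.0246 j [ 0.4   0.34  1.88 -0.    0.92 -1.34]
```

>>> carry_out([
  [[0.8,1,0,0,0],[0.8,1,0,-6,0],[0.8,1,0,-14,0],[0.8,1,0,-30,0],[0.8,1,0,-60,0],[0.8,10,0,-75,0],[0.8,40,-10,-75,0],[0.8,70,-40,-75,0],[0.8,90,-70,-75,0],[0.8,90,-70,-75,0]],
])

```text
time_s: 19.3
eef_pos: [0.4017, 0.1934, 0.1019]
orientation: [-0.086, 0.996, -0.003, -0.007]
ft_force: [-0.8, 0.5, -2.1]
finger_gap: 0.0244
```

```bash
python3 - <<'E'
from h import *
st();go(.377,-.278,.11,182)
im=optics.grab_frame("top");crop(im,"e8.png",80,130,240,240,5)
E
```

```text
t 19.3 p [0.4017 0.1934 0.1019] ch [96.5 51.7] yaw 189.92 F [-0.8  0.5 -2.1] gap 0.0244 j [ 0.29  0.    2.12 -0.    1.04 -1.45]
shift [ 105.6 -460.1   -8.1] turn 7.9 rows 11.3
```

View pics/e8.png

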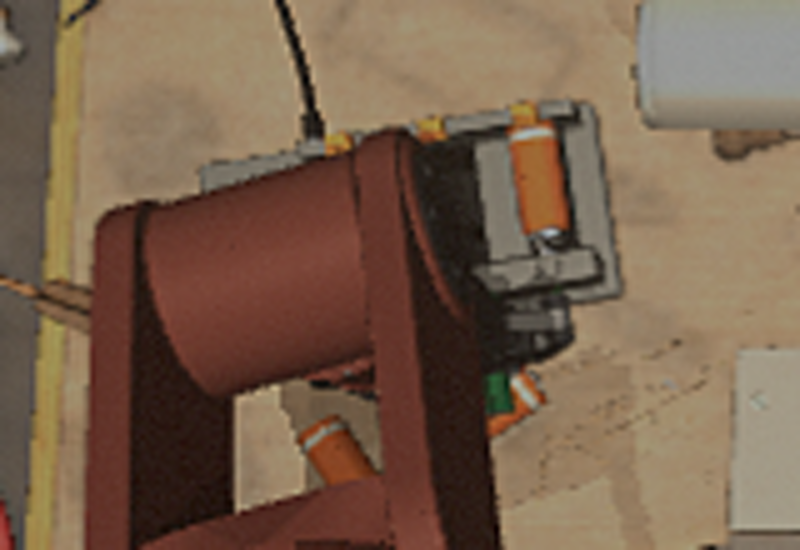

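>>> carry_out([
  [[0.8,10,-40,-5,1],[0.8,20,-80,-8,2],[0.8,30,-120,-8,3],[0.8,40,-160,-8,4],[0.8,50,-200,-8,5],[0.8,60,-240,-8,6],[0.8,70,-280,-8,7],[0.8,80,-320,-8,7.9],[0.8,90,-360,-8,7.9],[0.8,100,-400,-8,7.9]],
])

```text
time_s: 20.18
eef_pos: [0.3801, -0.2143, 0.1132]
orientation: [-0.018, 1.0, 0.001, -0.0]
ft_force: [0.8, -0.5, 0.0]
finger_gap: 0.0251
```

>>> carry_out([
  [[0.8,2,-30,0,0],[0.8,2,-60,0,0],[0.8,2,-60,0,0],[0.8,2,-60,0,0]],
])

```text
time_s: 20.52
eef_pos: [0.3809, -0.2738, 0.1132]
orientation: [-0.017, 1.0, 0.001, -0.0]
ft_force: [-0.6, 0.9, 0.1]
finger_gap: 0.0251
```

```bash
python3 - <<'E'
from h import *
st();go(.3755,-.279,.05,182)
E
```

```text
t 20.52 p [ 0.3809 -0.2738  0.1132] ch [198.2 508.2] yaw 181.92 F [-0.6  0.9  0.1] gap 0.0251 j [-0.77  0.02  2.07  0.    1.05 -2.38]
shift [ 5.6 -5.  63.2] turn -0.1 rows 1.5
```

>>> carry_out([
  [[0.8,5.6,-5,0,0],[0.8,5.6,-5,30,0],[0.8,5.6,-5,60,0],[0.8,5.6,-5,75,0],[0.8,5.6,-5,85,0],[0.8,5.6,-5,87,0],[0.8,5.6,-5,87,0],[0.8,5.6,-5,87,0]],
])

```text
time_s: 21.18
eef_pos: [0.3759, -0.2793, 0.0271]
orientation: [-0.02, 1.0, -0.002, 0.0]
ft_force: [-2.7, -4.6, 1.5]
finger_gap: 0.025
```

```bash
python3 - <<'E'
from h import *
st()
im=optics.grab_frame("side");crop(im,"e9.png",270,160,400,240,6)
im=optics.grab_frame("top")
blobs(im,5,17,.026,60,(100,190,235,250))
E
```

```text
t 21.18 p [ 0.3759 -0.2793  0.0271] ch [204.  512.7] yaw 182.25 F [-2.7 -4.6  1.5] gap 0.025 j [-0.79  0.18  2.11 -0.    0.86 -2.39]
[149.5 225. ] w [0.3407 0.2873] ang -143.4 len 0.054 143.5
[175.5 213.4] w [0.3742 0.2133] ang -55.6 len 0.0541 144.0
```

View pics/e9.png

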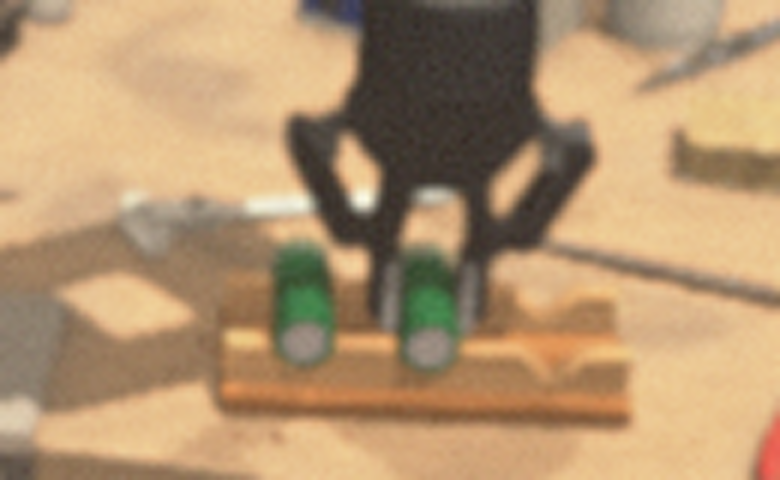

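>>> carry_out([
  [[0.8,0,-1,0,0],[0.65,0,-1,0,0],[0.55,0,-1,0,0],[0.5,0,-1,0,0],[0.5,0,-1,-10,0],[0.5,0,-1,-30,0],[0.5,0,-1,-70,0],[0.5,0,30,-90,7],[0.4,0,70,-90,14],[0.4,0,110,-90,21]],
])

```text
time_s: 22.12
eef_pos: [0.3733, -0.1721, 0.1188]
orientation: [0.161, 0.987, -0.001, 0.003]
ft_force: [1.7, 0.9, -0.5]
finger_gap: 0.0512
```

```bash
python3 - <<'E'
from h import *
st();go(.3772,.2105,.11,124.4)
im=optics.grab_frame("side");crop(im,"e10.png",270,160,400,240,6)
E
```

```text
t 22.12 p [ 0.3733 -0.1721  0.1188] ch [188.  406.8] yaw 161.43 F [ 1.7  0.9 -0.5] gap 0.0512 j [-0.6  -0.12  2.2   0.    1.06 -1.85]
shift [118.2 363.9   8.8] turn 37.0 rows 9.2
```

View pics/e10.png

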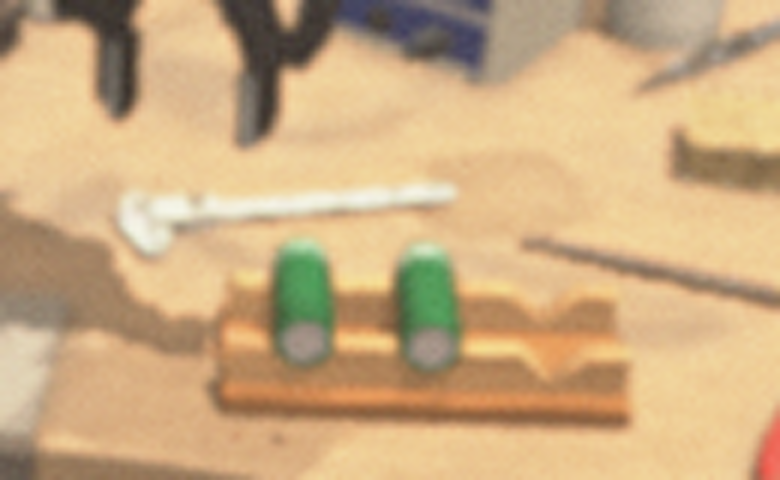

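Both greens rest in notches 1 and 2. To orange B.

>>> carry_out([
  [[0.35,12,37,0,4],[0.35,24,74,0,8],[0.35,37,111,5,12],[0.35,49,148,9,16],[0.35,61,185,9,20],[0.35,73,222,9,24],[0.35,85,259,9,28],[0.35,97,296,9,32],[0.35,109,333,9,37],[0.35,118,364,9,37]],
])

```text
time_s: 23.0
eef_pos: [0.372, 0.2132, 0.1074]
orientation: [0.463, 0.886, 0.0, -0.0]
ft_force: [1.0, -0.2, 0.2]
finger_gap: 0.0555
```

>>> carry_out([
  [[0.35,0,0,0,0],[0.35,0,0,0,0],[0.35,0,0,0,0]],
])

```text
time_s: 23.25
eef_pos: [0.3723, 0.2103, 0.1069]
orientation: [0.462, 0.887, -0.001, -0.0]
ft_force: [0.0, 0.2, 0.7]
finger_gap: 0.056
```

```bash
python3 - <<'E'
from h import *
st();go(.3772,.2105,.10,124.4)
im=optics.grab_frame("top");crop(im,"e11.png",80,130,240,240,5)
blobs(im,5,17,.026,30,(100,190,235,250))
E
```

```text
t 23.25 p [0.3723 0.2103 0.1069] ch [122.6  30. ] yaw 124.97 F [0.  0.2 0.7] gap 0.056 j [ 0.35 -0.06  2.16 -0.    1.04 -0.26]
shift [-2.7  4.1  6.9] turn 0.6 rows 0.2
[178.5 211.3] w [0.3802 0.2049] ang -55.6 len 0.0334 85.0
[128.9 209.6] w [0.3851 0.349 ] ang -177.7 len 0.1708 1727.5
```

View pics/e11.png

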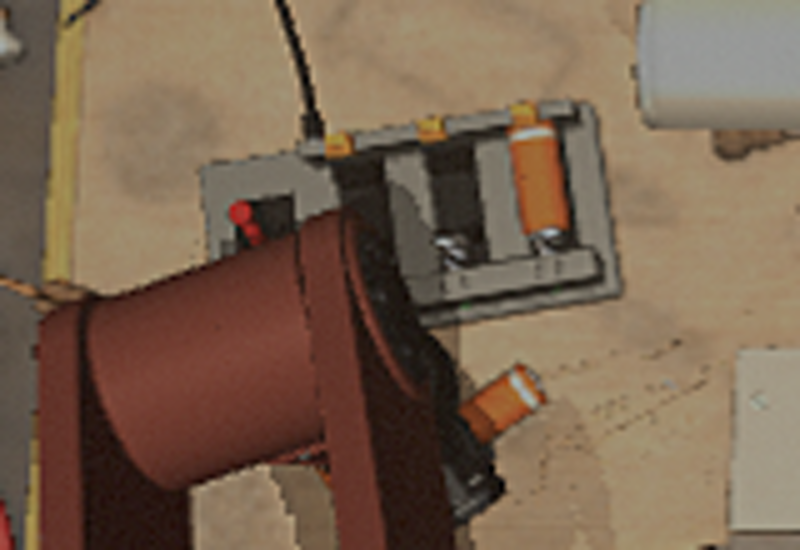

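>>> carry_out([
  [[0.35,-2.7,4,40,0.6],[0.35,-2.7,4,75,0.6],[0.35,-2.7,4,95,0.6],[0.35,-2.7,4,103,0.6],[0.35,-2.7,4,103,0.6],[0.35,-2.7,4,103,0.6],[0.8,-2.7,4,103,0.6],[0.8,-2.7,4,103,0.6],[0.8,-2.7,4,103,0.6],[0.8,-2.7,4,103,0.6]],
], newtons=30)

```text
time_s: 24.13
eef_pos: [0.3795, 0.2112, 0.0058]
orientation: [0.467, 0.884, 0.001, 0.001]
ft_force: [-0.3, -1.4, 7.3]
finger_gap: 0.0252
```

```bash
python3 - <<'E'
from h import *
st();gc(-19,31,.095)
E
```

```text
t 24.13 p [0.3795 0.2112 0.0058] ch [115.3  30.3] yaw 124.3 F [-0.3 -1.4  7.3] gap 0.0252 j [ 0.35  0.16  2.19 -0.    0.79 -0.25]
shift [-55.9 122.1 -89.2] turn -65.7 rows 9.2
```

>>> carry_out([
  [[0.8,0,0,-40,0],[0.8,0,0,-80,-7],[0.8,-5,12,-89,-14],[0.8,-11,24,-89,-21],[0.8,-17,37,-89,-28],[0.8,-24,52,-89,-35],[0.8,-32,70,-89,-42],[0.8,-40,88,-89,-49],[0.8,-48,106,-89,-56],[0.8,-56,122,-89,-63]],
])

```text
time_s: 24.97
eef_pos: [0.5108, 0.2336, 0.0931]
orientation: [-0.067, 0.998, 0.0, 0.0]
ft_force: [0.4, -0.5, -1.2]
finger_gap: 0.0251
```

>>> carry_out([
  [[0.8,0,0,0,-2.7],[0.8,0,0,0,-2.7],[0.8,0,0,0,-2.7]],
])

```text
time_s: 25.22
eef_pos: [0.5094, 0.2331, 0.0927]
orientation: [-0.086, 0.996, -0.0, -0.001]
ft_force: [0.3, -0.3, -1.4]
finger_gap: 0.0251
```

```bash
python3 - <<'E'
from h import *
st();gc(-19,31,.066)
E
```

```text
t 25.22 p [0.5094 0.2331 0.0927] ch [-16.4  31.3] yaw 189.91 F [ 0.3 -0.3 -1.4] gap 0.0251 j [ 0.3   0.24  1.87  0.    1.03 -1.44]
shift [-2.6  0.3 26.7] turn -0.1 rows 0.6
```

>>> carry_out([
  [[0.8,-2.6,0,10,0],[0.8,-2.6,0,22,0],[0.8,-2.6,0,26,0],[0.8,-2.6,0,26,0],[0.8,-2.6,0,28,0],[0.8,-2.6,0,30,0],[0.8,-2.6,0,30,0]],
], newtons=20)

```text
time_s: 25.8
eef_pos: [0.5117, 0.2335, 0.0638]
orientation: [-0.087, 0.996, -0.0, -0.001]
ft_force: [-4.8, -1.9, 6.5]
finger_gap: 0.0253
```

>>> carry_out([
  [[0.8,0,0,1.5,0],[0.8,0,0,3,0],[0.8,0,0,4.5,0],[0.8,0,0,4.5,0]],
])

```text
time_s: 26.13
eef_pos: [0.5111, 0.2334, 0.0596]
orientation: [-0.087, 0.996, -0.0, -0.002]
ft_force: [-7.3, -1.4, 10.6]
finger_gap: 0.0253
```

```bash
python3 - <<'E'
from h import *
st()
E
```

```text
t 26.13 p [0.5111 0.2334 0.0596] ch [-18.1  31.3] yaw 189.98 F [-7.3 -1.4 10.6] gap 0.0253 j [ 0.3   0.3   1.87  0.    0.98 -1.44]
```

>>> carry_out([
  [[0.8,0,0,1.5,0],[0.8,0,0,3,0],[0.8,0,0,4.5,0],[0.8,0,0,5,0],[0.8,2,0,5.8,0],[0.8,4,0,6.6,0],[0.8,6,0,7.4,0],[0.8,8,0,8.2,0],[0.8,8,0,8.2,0]],
])

```text
time_s: 26.88
eef_pos: [0.5086, 0.2333, 0.0536]
orientation: [-0.087, 0.996, 0.001, 0.005]
ft_force: [0.0, -0.2, 7.9]
finger_gap: 0.0247
```

```bash
python3 - <<'E'
from h import *
st()
E
```

```text
t 26.88 p [0.5086 0.2333 0.0536] ch [-15.7  31. ] yaw 189.98 F [ 0.  -0.2  7.9] gap 0.0247 j [ 0.3   0.29  1.89 -0.    0.95 -1.44]
```

>>> carry_out([
  [[0.8,2,0,0.8,0],[0.8,4,0,1.6,0],[0.8,4,0,1.6,0]],
])

```text
time_s: 27.13
eef_pos: [0.5061, 0.2329, 0.0527]
orientation: [-0.087, 0.996, 0.001, 0.006]
ft_force: [1.3, 0.1, 7.0]
finger_gap: 0.025
```

>>> carry_out([
  [[0.8,2,0,0.8,0],[0.8,4,0,1.6,0],[0.8,4,0,1.6,0]],
])

```text
time_s: 27.38
eef_pos: [0.4989, 0.2315, 0.0484]
orientation: [-0.087, 0.996, 0.001, 0.003]
ft_force: [4.4, 2.3, 3.8]
finger_gap: 0.0249
```

```bash
python3 - <<'E'
from h import *
st()
E
```

```text
t 27.38 p [0.4989 0.2315 0.0484] ch [-5.8 31.1] yaw 189.97 F [4.4 2.3 3.8] gap 0.0249 j [ 0.31  0.29  1.91 -0.    0.94 -1.44]
```

>>> carry_out([
  [[0.8,2,0,1,0],[0.8,3.5,0,2,0],[0.8,3.5,0,2,0]],
])

```text
time_s: 27.63
eef_pos: [0.4949, 0.2306, 0.0457]
orientation: [-0.087, 0.996, 0.0, 0.002]
ft_force: [5.7, 0.8, 4.1]
finger_gap: 0.0252
```

```bash
python3 - <<'E'
from h import *
st()
E
```

```text
t 27.63 p [0.4949 0.2306 0.0457] ch [-1.7 31.3] yaw 189.98 F [5.7 0.8 4.1] gap 0.0252 j [ 0.31  0.29  1.92 -0.    0.93 -1.44]
```

>>> carry_out([
  [[0.8,0,0,2,0],[0.8,0,0,4,0],[0.8,0,0,4,0]],
])

```text
time_s: 27.88
eef_pos: [0.4959, 0.2308, 0.042]
orientation: [-0.087, 0.996, 0.001, 0.003]
ft_force: [6.8, 0.3, 3.4]
finger_gap: 0.0249
```

>>> carry_out([
  [[0.8,0,0,2,0],[0.8,0,0,4,0],[0.8,0,0,4,0]],
])

```text
time_s: 28.13
eef_pos: [0.497, 0.2311, 0.0386]
orientation: [-0.087, 0.996, 0.001, 0.004]
ft_force: [7.8, 1.8, 3.7]
finger_gap: 0.0254
```

```bash
python3 - <<'E'
from h import *
st()
E
```

```text
t 28.13 p [0.497  0.2311 0.0386] ch [-3.8 31.1] yaw 189.98 F [7.8 1.8 3.7] gap 0.0254 j [ 0.31  0.3   1.92 -0.    0.91 -1.44]
```

>>> carry_out([
  [[0.8,0,0,2,0],[0.8,0,0,4,0],[0.8,0,0,5,0],[0.8,0,0,5,0]],
])

```text
time_s: 28.47
eef_pos: [0.4974, 0.2317, 0.0348]
orientation: [-0.087, 0.996, 0.001, 0.004]
ft_force: [5.4, 3.3, 9.5]
finger_gap: 0.0251
```

>>> carry_out([
  [[0.8,0,0,1,0],[0.8,0,0,2,0],[0.8,0,0,3,0],[0.8,0,0,3,0]],
])

```text
time_s: 28.8
eef_pos: [0.498, 0.2321, 0.0334]
orientation: [-0.087, 0.996, 0.001, 0.005]
ft_force: [3.0, 1.9, 18.1]
finger_gap: 0.0252
```

>>> carry_out([
  [[0.8,0,0,1,0],[0.8,0,0,2,0],[0.8,0,0,3,0],[0.8,0,0,3,0]],
])

```text
time_s: 29.13
eef_pos: [0.4992, 0.2323, 0.0312]
orientation: [-0.087, 0.996, 0.002, 0.006]
ft_force: [4.4, 1.8, 20.8]
finger_gap: 0.025
```

```bash
python3 - <<'E'
from h import *
st()
E
```

```text
t 29.13 p [0.4992 0.2323 0.0312] ch [-6.2 30.3] yaw 189.97 F [ 4.4  1.8 20.8] gap 0.025 j [ 0.31  0.31  1.92  0.    0.9  -1.44]
```

>>> carry_out([
  [[0.8,0,0,1,0],[0.8,0,0,1,0],[0.65,0,0,1,0],[0.6,0,0,-1,0],[0.5,0,0,-3,0],[0.5,0,0,-5,0],[0.5,0,0,-30,0],[0.5,0,0,-70,0],[0.5,20,30,-75,0],[0.5,60,54,-75,10]],
])

```text
time_s: 29.97
eef_pos: [0.4345, 0.2733, 0.1052]
orientation: [-0.022, 1.0, 0.002, 0.005]
ft_force: [-0.1, 0.2, -0.2]
finger_gap: 0.0421
```

```bash
python3 - <<'E'
from h import *
st()
im=optics.grab_frame("top");crop(im,"g1.png",80,130,240,240,5)
blobs(im,5,17,.053,30,(150,145,235,190))
E
```

```text
t 29.97 p [0.4345 0.2733 0.1052] ch [ 50.3 -21.3] yaw 182.5 F [-0.1  0.2 -0.2] gap 0.0421 j [ 0.42  0.12  1.98  0.    1.03 -1.19]
[169.1 169.4] w [0.4991 0.2293] ang -170.2 len 0.054 146.5
[187.6 166.4] w [0.5082 0.1764] ang -170.6 len 0.0537 142.5
```

View pics/g1.png

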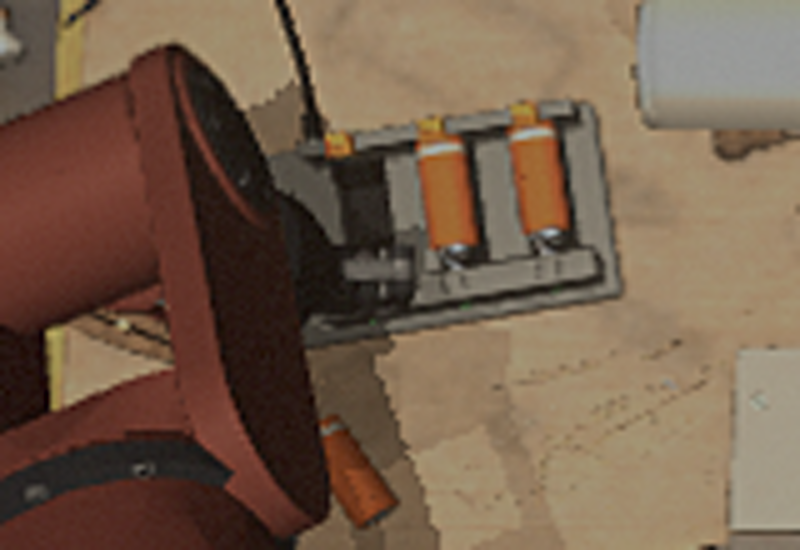

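```bash
python3 - <<'E'
from h import *
st();go(.345,.2918,.10,216.3)
E
```

```text
t 30.02 p [0.4217 0.2733 0.1005] ch [ 63.  -23.5] yaw 182.14 F [-6.7  1.3 -1.8] gap 0.0425 j [ 0.43  0.12  1.99  0.01  1.04 -1.18]
shift [75.9 21.4  0.5] turn -34.2 rows 4.8
```

>>> carry_out([
  [[0.4,20,5,0,-7],[0.35,40,10,0,-14],[0.35,60,16,0,-21],[0.35,76,21,0,-28],[0.35,76,21,0,-34],[0.35,76,21,0,-34],[0.35,76,21,0,-34]],
])

```text
time_s: 30.6
eef_pos: [0.3515, 0.2879, 0.1001]
orientation: [-0.315, 0.949, -0.0, -0.001]
ft_force: [0.4, 0.4, -0.0]
finger_gap: 0.0556
```

```bash
python3 - <<'E'
from h import *
st();go(.345,.2918,.10,216.3)
im=optics.grab_frame("top");crop(im,"g2.png",80,140,240,250,5)
E
```

```text
t 30.6 p [0.3515 0.2879 0.1001] ch [129.6 -50. ] yaw 216.71 F [ 0.4  0.4 -0. ] gap 0.0556 j [ 0.53  0.01  2.11 -0.    1.02 -1.68]
shift [2.9 7.  0.1] turn 0.4 rows 0.2
```

View pics/g2.png

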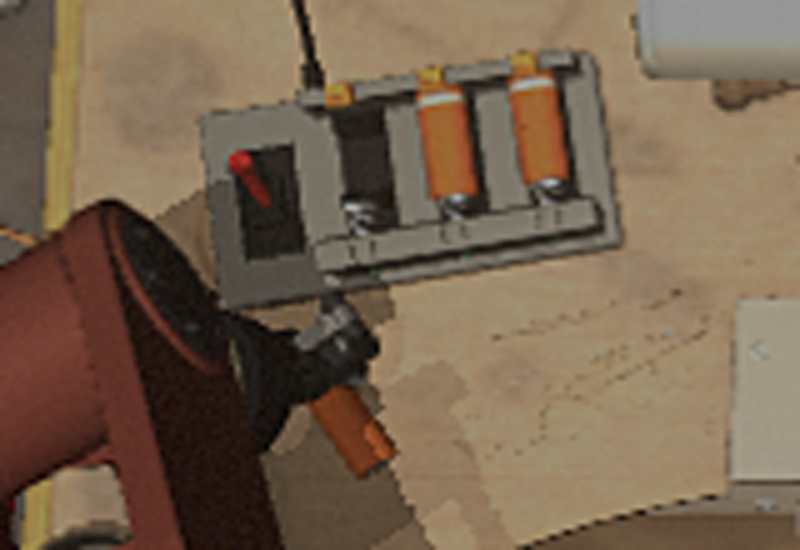

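A unchanged; charger off; descend and grasp.

>>> carry_out([
  [[0.35,3,7,20,0.4],[0.35,3,7,50,0.4],[0.35,3,7,80,0.4],[0.35,3,7,96,0.4],[0.35,3,7,96,0.4],[0.35,3,7,96,0.4],[0.8,3,7,96,0.4],[0.8,3,7,96,0.4],[0.8,3,7,96,0.4],[0.8,3,7,96,0.4]],
], newtons=30)

```text
time_s: 31.48
eef_pos: [0.3477, 0.2932, 0.0068]
orientation: [-0.312, 0.95, 0.0, 0.002]
ft_force: [-0.3, -0.5, 4.5]
finger_gap: 0.0251
```

```bash
python3 - <<'E'
from h import *
st();gc(-19,-23,.095)
E
```

```text
t 31.48 p [0.3477 0.2932 0.0068] ch [132.3 -55.9] yaw 216.41 F [-0.3 -0.5  4.5] gap 0.0251 j [ 0.55  0.19  2.14 -0.    0.81 -1.66]
shift [-120.9  -96.8  -88.2] turn 26.4 rows 4.3
```

>>> carry_out([
  [[0.8,0,0,-40,0],[0.8,0,0,-75,0],[0.8,-20,-16,-88,6],[0.8,-45,-36,-88,12],[0.8,-75,-60,-88,18],[0.8,-105,-84,-88,24],[0.8,-123,-97,-88,26.4],[0.8,-123,-97,-88,26.4],[0.8,-123,-97,-88,26.4]],
])

```text
time_s: 32.23
eef_pos: [0.5035, 0.287, 0.0934]
orientation: [-0.087, 0.996, 0.0, 0.0]
ft_force: [-0.3, -0.1, -1.6]
finger_gap: 0.025
```

```bash
python3 - <<'E'
from h import *
st();gc(-21.5,-23,.066)
E
```

```text
t 32.23 p [0.5035 0.287  0.0934] ch [-20.  -22.8] yaw 189.97 F [-0.3 -0.1 -1.6] gap 0.025 j [ 0.4   0.28  1.82  0.    1.04 -1.35]
shift [-1.5  0.2 27.4] turn -0.0 rows 0.7
```

>>> carry_out([
  [[0.8,-1.5,0,10,0],[0.8,-1.5,0,22,0],[0.8,-1.5,0,27,0],[0.8,-1.5,0,27,0],[0.8,-1.5,0,29,0],[0.8,-1.5,0,31,0],[0.8,-1.5,0,31,0]],
], newtons=20)

```text
time_s: 32.82
eef_pos: [0.5015, 0.2874, 0.0622]
orientation: [-0.088, 0.996, -0.0, -0.002]
ft_force: [-6.2, -1.4, 8.3]
finger_gap: 0.0253
```

>>> carry_out([
  [[0.8,0,0,1.5,0],[0.8,0,0,3,0],[0.8,0,0,4.5,0],[0.8,0,0,6,0],[0.8,0,0,6,0]],
])

```text
time_s: 33.23
eef_pos: [0.5009, 0.2873, 0.0563]
orientation: [-0.088, 0.996, -0.001, -0.003]
ft_force: [-7.9, -1.9, 10.2]
finger_gap: 0.0252
```

>>> carry_out([
  [[0.8,0,0,1.5,0],[0.8,0,0,3,0],[0.8,2,0,3.8,0],[0.8,4,0,4.6,0],[0.8,6,0,5.4,0],[0.8,8,0,6.2,0],[0.8,8,0,6.2,0]],
])

```text
time_s: 33.82
eef_pos: [0.4997, 0.2874, 0.0529]
orientation: [-0.088, 0.996, 0.001, 0.005]
ft_force: [1.0, -0.6, 7.5]
finger_gap: 0.025
```

```bash
python3 - <<'E'
from h import *
st()
E
```

```text
t 33.82 p [0.4997 0.2874 0.0529] ch [-16.3 -23.9] yaw 190.09 F [ 1.  -0.6  7.5] gap 0.025 j [ 0.4   0.33  1.85 -0.    0.96 -1.35]
```

>>> carry_out([
  [[0.8,2,0,0.8,0],[0.8,4,0,1.6,0],[0.8,4,0,1.6,0]],
])

```text
time_s: 34.07
eef_pos: [0.4935, 0.2862, 0.0492]
orientation: [-0.088, 0.996, 0.001, 0.002]
ft_force: [4.1, 1.4, 4.7]
finger_gap: 0.0252
```

>>> carry_out([
  [[0.8,2,0,0.8,0],[0.8,4,0,1.6,0],[0.8,4,0,1.6,0]],
])

```text
time_s: 34.32
eef_pos: [0.4889, 0.2852, 0.0471]
orientation: [-0.087, 0.996, 0.0, 0.001]
ft_force: [5.2, 1.2, 4.7]
finger_gap: 0.0252
```

```bash
python3 - <<'E'
from h import *
st()
E
```

```text
t 34.32 p [0.4889 0.2852 0.0471] ch [ -5.3 -23.5] yaw 190.03 F [5.2 1.2 4.7] gap 0.0252 j [ 0.4   0.32  1.87  0.    0.95 -1.34]
```

>>> carry_out([
  [[0.8,1,0,2,0],[0.8,1,0,4,0],[0.8,1,0,4,0]],
])

```text
time_s: 34.57
eef_pos: [0.4899, 0.2853, 0.0438]
orientation: [-0.087, 0.996, 0.001, 0.003]
ft_force: [7.5, 1.1, 4.1]
finger_gap: 0.0253
```

>>> carry_out([
  [[0.8,0,0,2,0],[0.8,0,0,4,0],[0.8,0,0,4,0]],
])

```text
time_s: 34.82
eef_pos: [0.491, 0.2854, 0.0396]
orientation: [-0.087, 0.996, 0.001, 0.004]
ft_force: [11.9, 2.7, -4.8]
finger_gap: 0.0252
```

>>> carry_out([
  [[0.8,0,0,2,0],[0.8,0,0,4,0],[0.8,0,0,5,0],[0.8,0,0,5,0]],
])

```text
time_s: 35.15
eef_pos: [0.4913, 0.2858, 0.0369]
orientation: [-0.087, 0.996, 0.001, 0.004]
ft_force: [5.4, -0.4, 13.2]
finger_gap: 0.0251
```

```bash
python3 - <<'E'
from h import *
st()
E
```

```text
t 35.15 p [0.4913 0.2858 0.0369] ch [ -7.7 -23.7] yaw 190.04 F [ 5.4 -0.4 13.2] gap 0.0251 j [ 0.4   0.34  1.87 -0.    0.92 -1.34]
```

>>> carry_out([
  [[0.8,0,0,1,0],[0.8,0,0,2,0],[0.8,0,0,3,0],[0.8,0,0,3,0]],
])

```text
time_s: 35.48
eef_pos: [0.4922, 0.2861, 0.0351]
orientation: [-0.088, 0.996, 0.001, 0.005]
ft_force: [4.5, -0.6, 17.8]
finger_gap: 0.0253
```

>>> carry_out([
  [[0.8,0,0,1,0],[0.8,0,0,2,0],[0.8,0,0,3,0],[0.8,0,0,3,0]],
])

```text
time_s: 35.82
eef_pos: [0.4933, 0.2863, 0.0326]
orientation: [-0.088, 0.996, 0.001, 0.006]
ft_force: [6.3, -1.0, 17.2]
finger_gap: 0.0252
```

```bash
python3 - <<'E'
from h import *
st()
E
```

```text
t 35.82 p [0.4933 0.2863 0.0326] ch [ -9.8 -23.8] yaw 190.05 F [ 6.3 -1.  17.2] gap 0.0252 j [ 0.4   0.35  1.87 -0.    0.91 -1.34]
```

>>> carry_out([
  [[0.8,0,0,1,0],[0.8,0,0,1.5,0],[0.8,0,0,1.5,0]],
])

```text
time_s: 36.07
eef_pos: [0.4937, 0.2864, 0.0314]
orientation: [-0.088, 0.996, 0.001, 0.006]
ft_force: [6.2, -0.1, 18.2]
finger_gap: 0.0253
```

>>> carry_out([
  [[0.65,0,0,0,0],[0.6,0,0,-2,0],[0.5,0,0,-4,0],[0.5,0,0,-6,0],[0.5,0,0,-30,0],[0.5,0,0,-70,0],[0.6,0,40,-75,0],[0.8,0,80,-75,0],[1,0,80,-75,0],[1,0,80,-75,0]],
])

```text
time_s: 36.9
eef_pos: [0.4716, 0.3644, 0.1003]
orientation: [-0.089, 0.996, -0.001, -0.001]
ft_force: [-0.1, -0.6, -0.3]
finger_gap: 0.0003
```

```bash
python3 - <<'E'
from h import *
st()
im=optics.grab_frame("top");crop(im,"g3.png",80,130,240,240,5)
blobs(im,5,17,.053,30,(130,145,235,190))
E
```

```text
t 36.9 p [0.4716 0.3644 0.1003] ch [  -2.  -104.5] yaw 190.23 F [-0.1 -0.6 -0.3] gap 0.0003 j [ 0.54  0.3   1.78 -0.    1.07 -1.21]
[150.5 172.5] w [0.4901 0.2826] ang -170.4 len 0.0539 148.5
[169.1 169.5] w [0.499  0.2293] ang -170.2 len 0.0536 146.0
[187.6 166.4] w [0.5082 0.1764] ang -170.6 len 0.0537 142.5
```

View pics/g3.png

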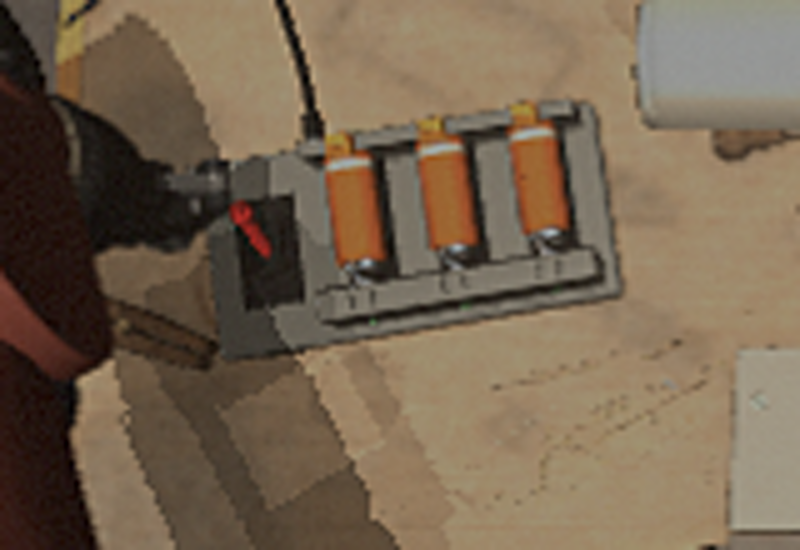

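```bash
python3 - <<'E'
from h import *
st();gc(-47,-84,.1)
E
```

```text
t 36.95 p [0.4716 0.363  0.0997] ch [  -1.7 -103.2] yaw 190.14 F [ 0.3 -0.2 -0.4] gap 0.0004 j [ 0.54  0.3   1.78 -0.    1.07 -1.21]
shift [-45.3 -19.3  -0.3] turn 0.1 rows 1.2
```

>>> carry_out([
  [[1,-25,-10,0,0],[1,-45,-19,0,0],[1,-45,-19,0,0],[1,-45,-19,30,0],[1,-45,-19,52,0],[1,-45,-19,52,0],[1,-45,-19,52,0]],
])

```text
time_s: 37.53
eef_pos: [0.5183, 0.3501, 0.0463]
orientation: [-0.087, 0.996, -0.001, -0.003]
ft_force: [0.0, -0.1, -0.1]
finger_gap: -0.0002
```

```bash
python3 - <<'E'
from h import *
st()
E
```

```text
t 37.53 p [0.5183 0.3501 0.0463] ch [-45.5 -82.4] yaw 189.96 F [ 0.  -0.1 -0.1] gap -0.0002 j [ 0.48  0.43  1.72 -0.    1.   -1.26]
```

Push to charger x ≈ 0, then check.

>>> carry_out([
  [[1,10,-0.5,0,0],[1,20,-0.5,0,0],[1,30,-0.5,0,0],[1,40,-0.5,0,0],[1,46,-0.5,0,0],[1,48,-0.5,0,0],[1,48,-0.5,0,0],[1,48,-0.5,0,0]],
])

```text
time_s: 38.2
eef_pos: [0.4758, 0.3447, 0.0507]
orientation: [-0.088, 0.996, 0.001, 0.003]
ft_force: [6.7, 0.4, 1.1]
finger_gap: 0.0001
```

```bash
python3 - <<'E'
from h import *
st()
E
```

```text
t 38.2 p [0.4758 0.3447 0.0507] ch [ -2.7 -84.4] yaw 190.06 F [6.7 0.4 1.1] gap 0.0001 j [ 0.51  0.35  1.82 -0.    0.96 -1.24]
```

>>> carry_out([
  [[1,-12,0,0,0],[1,-20,0,-10,0],[1,-20,0,-40,0],[1,-20,0,-75,0],[1,0,-30,-85,0],[1,30,-60,-85,0],[1,60,-100,-85,0],[1,80,-140,-85,0],[1,100,-180,-85,0],[1,110,-220,-85,0]],
])

```text
time_s: 39.03
eef_pos: [0.4021, 0.1211, 0.1337]
orientation: [-0.088, 0.996, 0.0, -0.002]
ft_force: [0.5, -0.9, 0.1]
finger_gap: 0.0003
```

>>> carry_out([
  [[1,10,-40,0,0],[1,10,-80,0,0],[1,10,-120,0,0],[1,10,-140,0,0],[1,10,-140,0,0]],
])

```text
time_s: 39.45
eef_pos: [0.4201, -0.0206, 0.1348]
orientation: [-0.085, 0.996, -0.001, 0.0]
ft_force: [-0.5, 0.4, 0.3]
finger_gap: -0.0003
```

```bash
python3 - <<'E'
from h import *
st()
im=optics.grab_frame("top");cv2.imwrite("pics/z_top.png",im[:,:,::-1]);crop(im,"z1.png",100,130,220,230,6)
blobs(im,5,17,.053,30,(130,145,235,190))
im=optics.grab_frame("side");crop(im,"z2.png",270,160,400,240,6)
E
```

```text
t 39.45 p [ 0.4201 -0.0206  0.1348] ch [115.6 265.7] yaw 189.74 F [-0.5  0.4  0.3] gap -0.0003 j [-0.22 -0.12  2.16 -0.    1.1  -1.96]
[231.7 179.6] w [0.4698 0.0488] ang -179.4 len 0.0524 52.5
[150.5 172.6] w [0.4896 0.2823] ang -169.8 len 0.0531 144.5
[169.2 169.5] w [0.499  0.2292] ang -170.2 len 0.0536 147.0
[187.6 166.4] w [0.5082 0.1764] ang -170.6 len 0.0537 142.5
[222.1 171.3] w [0.4939 0.0768] ang -16.0 len 0.1299 265.0
```

View pics/z1.png

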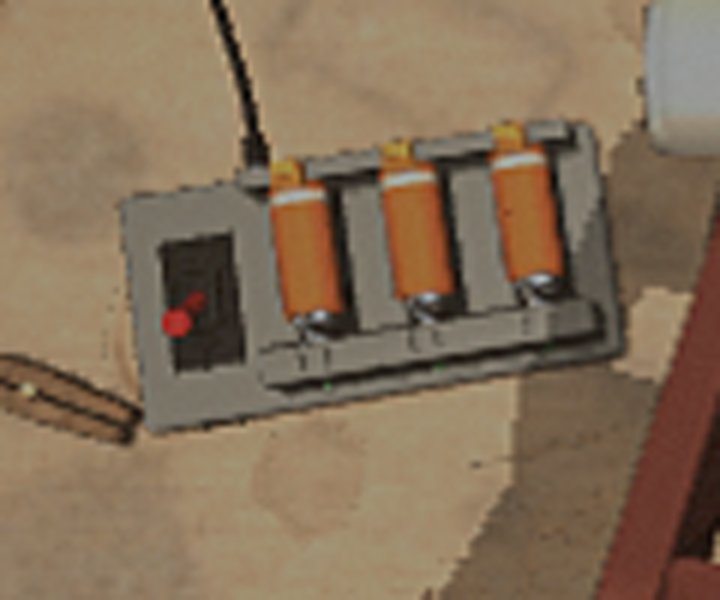

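View pics/z2.png

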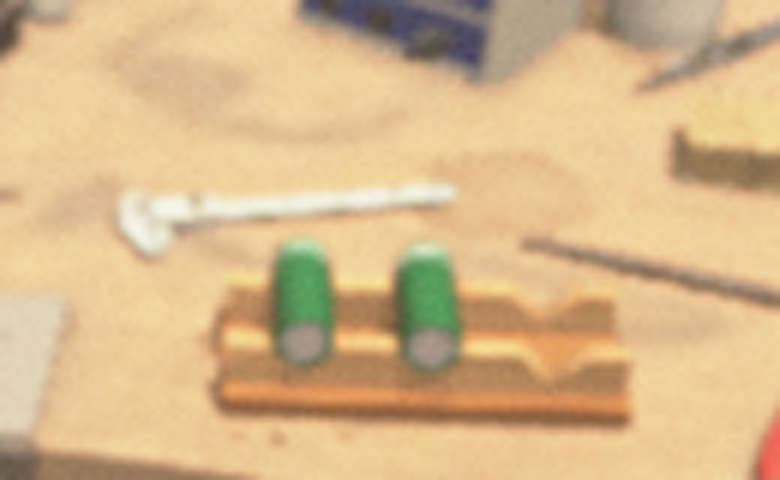

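View pics/z_top.png

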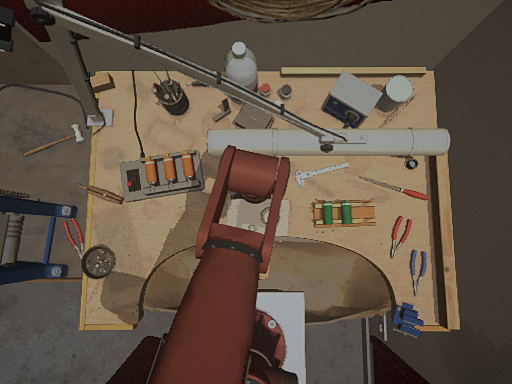

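```bash
python3 - <<'E'
from h import *
im=optics.grab_frame("top")
blobs(im,55,85,.049,30,(305,190,385,240),100,50)
crop(im,"z3.png",305,192,385,235,10)
E
```

```text
[346.4 213.7] w [ 0.3727 -0.2778] ang 178.1 len 0.0511 124.0
[327.4 214. ] w [ 0.3718 -0.2239] ang 178.6 len 0.0511 122.0
```

View pics/z3.png

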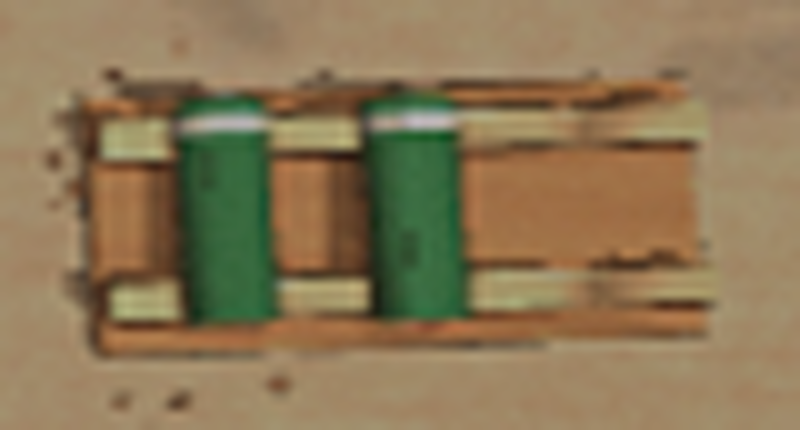

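```bash
python3 - <<'E'
from plant import order
print(order.job_done())
E
```

```text
the job is handed in; nothing more can be done
None
```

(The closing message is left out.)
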